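# Load the bench oven with rack brackets

### The job

Load the freshly coated mortar-rack brackets into the bench oven: with the lid lifter, lift the hot lid off by its loop handle, keeping it level and never touching the lid with the gripper or dropping it, and set it flat on the trivet. Then lay every L bracket that is there flat on the oven floor, turned to nest so that none overlaps another, put the lid back gently with the lifter until it is fully seated on the oven, and stand the lifter upright on its parking plate again. Leave the other things on the bench alone.

Things in the scene. Friction and masses are not known exactly. Their poses are not given: they have to be found in the camera images.
- oven: fixed bench oven, an open-topped rectangular aluminium box, outside 150 (x) by 192 (y), inside 130 by 172, walls 10 thick; grey control block on its +x side, 30 deep, 52 high. Origin: centre of the underside, on the table; inner floor 12 above it, rim 70 above it; z up. Room for four brackets as a grid of 3 (x) by 4 (y) cells of 42 mm.
- lid: loose hot steel lid, about 0.5 kg: plate 156 (x) by 198 (y) by 5; origin at the centre of the plate's underside, z up. A round-bar ring below it, 120 by 162 outside, 8 deep, drops inside the oven walls with 5 to spare all round. Starts seated on the oven, long sides matching, origin 70 above the oven's origin; lying on the trivet, 20 above the trivet's origin.
- lid_bar (a point): middle of the lid's loop handle: centre of an 8 mm round bar running along the lid's y, straight above the lid's origin, 45 above it (36 clear between plate top and bar); the loop's legs stand at y = +-44.
- trivet: fixed flat slatted black steel trivet, 180 (x) by 212 (y), 12 high, origin at the centre of its underside, on the table; z up.
- parking: fixed dark wooden plate 90 (x) by 80 (y) by 6, where the lifter stands; origin at the centre of its underside, z up. The lifter is centred on it when its origin is 13 from the plate's centre along the plate's +x, and its +x along the plate's +x.
- lifter: loose steel lid lifter, 0.25 kg, C-shaped, standing upright on its flat foot; z up, +x the open side of the C. Origin: underside of the foot, straight below handle and cradle. Foot 6 thick, x -40 to 13, 44 wide; two ridges along y at x = +-8, 11 high over the underside, cradle the lid's bar at x = 0 (bar centre 10 above the underside). Spine at x -40 to -32.
- lifter_grip (a point): where to grip the lifter: middle of its wooden handle, 80 above the foot's underside, above the cradle; handle 32 (x) by 18 (y), 56 to 104 above the underside; fingers from above, closing along y. Upper arm's underside is at 46. To hook the lid slide the foot under the bar along the lifter's +x, square to the bar, then lift.
- bracket0: loose L-shaped steel bracket lying flat (2 to 4 of them, all alike; None if absent), 0.22 kg: plate 6 thick, two legs 38 wide, 80 long over the outside. Origin: on the underside below the middle of its upright tab; z up. Outside corner at (-27, -27); the legs run along +x and +y: one covers x -27 to 53, y -27 to 11, the other x -27 to 11, y -27 to 53.
- bracket1: another L bracket, as bracket0; None if absent. The tab on each: 22 long along the bracket's (1, -1) diagonal, 7 thick, its top 46 above the underside; grip it from above, fingers closing along the (1, 1) diagonal, opened little when among other brackets.
- bracket2: another L bracket, as bracket0; None if absent. Two brackets, one turned by 180 degrees to the other, nest into a block of 3 by 2 cells of 42 mm, with 4 mm gaps; two such blocks side by side fill the oven floor.
- bracket3: another L bracket, as bracket0; None if absent
- tape: bystander: black roll of tape, 60 across, 20 high; origin at its underside or near its middle; leave it alone
- jar: bystander: small closed jar, 48 across, 50 high; origin at its underside or near its middle; leave it alone
- wrench: bystander: wrench lying at the far side; origin at its underside or near its middle; leave it alone
- hammer: bystander: hammer lying at the far side; origin at its underside or near its middle; leave it alone
- driver: bystander: screwdriver lying at the right edge; origin at its underside or near its middle; leave it alone
- tube_a: bystander: black mortar pipe offcut standing, 84 across, 75 high; origin at its underside or near its middle; leave it alone
- tube_b: bystander: black mortar pipe offcut standing, 84 across, 60 high; origin at its underside or near its middle; leave it alone
Mind the look-alikes: they are no part of the job. Leave any blue look-alike of the bracket1 alone. Leave any turquoise look-alike of the bracket3 alone.

How it is judged:
By the outcome, as a careful person would: the job done as asked, in the order asked, and still so for the second after the job is handed in, with the robot touching nothing.
Of bracket0, bracket1, bracket2, bracket3 only 2 to 4 are there at a start; the rules pass over those that are not, and their reading is None.
At some moment in a run one of bracket0, bracket1, bracket2, bracket3 may be knocked a few centimetres aside while the robot is not near it.
It also fails if it takes over 210 s, if anything falls off the work surface, if the arm or the gripper's body presses on something with over 40 N, if the wrist force passes 120 N, or if a joint passes its speed limit or range.

### The arm

A 7-joint arm with a two-finger parallel gripper is mounted at the origin on the work surface. World frame = base frame: x ahead of the robot, y to its left, z up, the work surface at z = 0. Lengths are in m, angles in rad, forces in N, time in s.
With the tool pointing down it reaches from about 0.4 to 0.875 m from the base axis. Payload 19.3 kg.
Tool frame: the origin (TCP) lies on the centre line of the jaws, within the pads' length; the fingertips stand 25 mm ahead of it and the grasp point (between the pads) lies 6 mm ahead of it (tips_ahead is the distance from the TCP to the fingertips, in m); z points along the fingers, y is the direction in which the jaws open and shut (so a half turn about z gives the same grasp; the last joint's range is limited). The gripper opens to 85 mm and grips with 20 to 120 N. Pads are 22 mm wide; open, the fingers measure 114 mm over their backs; the gripper's body (76 mm by 85 mm) begins 54 mm behind the grasp point. The pads swing forward as they close: fully open they stand 13 mm farther back than shut.
Start: joints at [-1.393, 0.521, -0.036, 1.599, 0.021, 1.021, -0.113], TCP at [0.153, 0.606, 0.256] pointing down, gripper open.
Joint ranges: [-2.91, 2.91], [-0.3, 2.13], [-1.5, 1.42], [0.17, 2.43], [-1.26, 4.41], [0.16, 1.93], [-2.52, 2.52]. Speed limits (rad/s): [1.89, 1.89, 2.39, 2.39, 3.01, 3.01, 3.01].

### API

Orientations are given as [roll, pitch, yaw] about the fixed x, y, z axes, in that order (R = Rz(yaw) Ry(pitch) Rx(roll)).
In Python, from workcell import observe, grab_frame, job_done, outline_of, tips_ahead gives the robot as it stands. The module is installed in compiled form; this text tells all that it offers.
- The arm moves only by the tool move_arm, never from a script. Its argument "motion" is a list of rows, each a list of 2 entries, a list of its own where there are three numbers: the shift along the world's x, y, z in mm, then the turn, a rotation vector about the world's x, y, z in rad. A call has 1 to 12 rows; each row is the pose to reach, as a shift and turn from the pose commanded when the call began; what a row does not reach only later rows make up. A row lasts 1/8 s, in which the tool goes at most 62.5 mm and 10.7 degrees, less where a joint would pass 70% of its speed; a pose out of reach is approached as far as the arm can. A call with a gripper value outside its range is refused whole. "jaw" is the finger opening in mm, from 0 to 85.4, set as the call begins (left out, the last holds). The fingers move at their own pace and stop on an object; "grip_force" is the grip in N (left out, the last holds). Time passes only in rows, so rows that repeat a pose let the fingers close. It gives the time, the measured TCP pose, the force and the opening at its end, in the units of the state.
- observe(): the state, without advancing time (a new reading comes with each control period).
- grab_frame(name): name is "scene" or "top"; returns a dict with "frame" (400x640x3 uint8, red, green, blue), "fx", "fy", "cx", "cy" (pixels), "T" (4x4, takes a point from camera to world coordinates). Camera axes: x right, y down, z forward; pixel columns grow to the right and rows downward; lengths in m; the calibration is good to about 2 mm. A picture is of the moment at which its call begins. There is no depth.
- job_done(): hands the job in, once; it reports no verdict.
Trained networks look in the newest picture that a camera, given by its name, has taken for a name from the list of things; names that differ only in an ending like _2 or _b are one class to them, and where a whole thing is asked for, a point or a joint stands for the part that bears it (a point fixed in the world has none). Each returns a list of dicts, best first, with "score" (0 to 1); they miss things now and then, are a little off and sometimes report something else, mostly with a low value. They report only what shows in the picture. A call takes as long as a camera call. They do not tell look-alikes from the thing itself.
- outline_of(label, camera): "pixels" (400x640 bool, what is visible of it) and "pixel" ([column, row] in pixels, amid what is visible of it).
The state is a dict: "clock": time; "qpos": joint angles; "qd": joint speeds; "joint_efforts": joint torques, N m; "position": TCP position; "tool_rot": TCP orientation; "force": force on the tool from outside, world axes, zero at the start; "moment": the same for the moment, N m; "grip_width": finger opening in m.
Only numpy, scipy, OpenCV 4.12 (cv2) and the standard library are available. Lean on these libraries where they do the work, as an engineer would, in place of code of your own. Each camera call takes 0.05 s, during which the arm holds its last target.

## Working session

There is one attempt and no reset: what is moved stays moved. The work goes in short steps, Python scripts to look and compute and a tool call to move; the robot and the scene stay as the last step left them, time stands still between calls to the robot, and variables do not carry over. Pictures are saved under pics/ and viewed, and the job is handed in when it is done.

Besides the shell and the picture viewer there is one more tool, called after "Call:" by a JSON object that holds its "fn" and its "kwargs", one argument or row to a line. move_arm: Moves the arm, as the interface text tells. Its arguments: {"type":"object","properties":{"motion":{"type":"array"},"jaw":{"type":"number"},"grip_force":{"type":"number"}},"required":["motion"]}

```bash
ls; mkdir -p pics; python3 - <<'E'
from workcell import *
import cv2,numpy as np
o=observe(); print({k:np.round(v,3) for k,v in o.items()}); print(tips_ahead)
for n in ["scene","top"]:
    f=grab_frame(n); cv2.imwrite(f"pics/{n}0.png",f["frame"][:,:,::-1]); print(n,f["fx"],f["fy"],f["cx"],f["cy"],np.round(f["T"],4).tolist())
E
```

```text
pics
{'clock': np.float64(0.0), 'qpos': array([-1.393,  0.522, -0.036,  1.6  ,  0.021,  1.021, -0.113]), 'qd': array([ 0.001, -0.001, -0.002, -0.001, -0.002,  0.001,  0.002]), 'joint_efforts': array([-2.0000e-03, -9.2710e+01,  1.9790e+00, -3.6992e+01,  1.8000e-02,
        8.0000e-03,  0.0000e+00]), 'position': array([0.153, 0.606, 0.256]), 'tool_rot': array([-3.14 ,  0.   ,  2.894]), 'force': array([ 0.401,  0.57 , -0.136]), 'moment': array([-0.014, -0.005,  0.013]), 'grip_width': np.float64(0.085)}
0.025
scene 448.05077369178906 448.05077369178906 315.8155193095032 207.95378676765804 [[-0.5489, 0.5529, -0.6269, 1.2892], [0.8356, 0.345, -0.4274, 0.5348], [-0.02, -0.7585, -0.6514, 0.8818], [0.0, 0.0, 0.0, 1.0]]
top 380.9864084407579 380.9864084407579 330.08365548110277 198.68498631007301 [[0.0351, -0.978, 0.2056, 0.2982], [-0.9994, -0.0347, 0.0056, 0.0214], [0.0017, -0.2057, -0.9786, 1.3872], [0.0, 0.0, 0.0, 1.0]]
```

View pics/scene0.png

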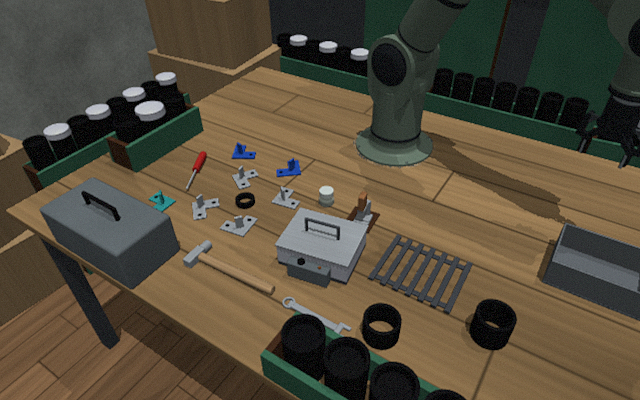

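View pics/top0.png

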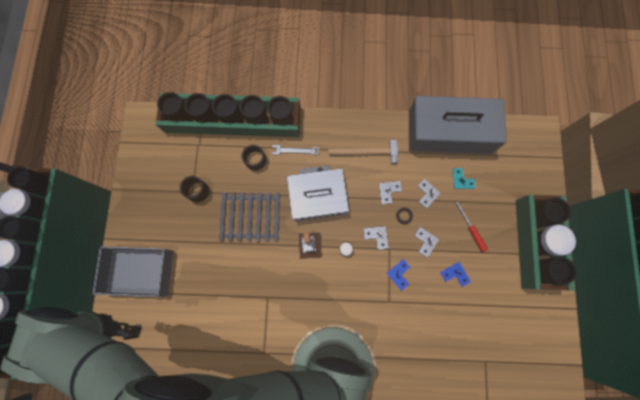

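```bash
cat > h.py <<'E'
from workcell import *
import cv2,numpy as np,pickle
def proj(f,P):
    P=np.asarray(P,float); T=f["T"]; q=(P-T[:3,3])@T[:3,:3]
    return np.c_[f["fx"]*q[:,0]/q[:,2]+f["cx"], f["fy"]*q[:,1]/q[:,2]+f["cy"]]
def ray(f,px,z):
    d=np.array([(px[0]-f["cx"])/f["fx"],(px[1]-f["cy"])/f["fy"],1.]); d=f["T"][:3,:3]@d; o=f["T"][:3,3]
    return o+d*(z-o[2])/d[2]
E
python3 - <<'E'
from h import *
D={}
F={n:grab_frame(n) for n in ["scene","top"]}
D['F']=F
for l in ["oven","lid","trivet","parking","lifter","bracket0","bracket1","bracket2","bracket3","tape","jar","wrench","hammer","driver","tube_a"]:
  for c in F:
    r=outline_of(l,c); D[l,c]=r
    for d in r:
        n=int(d["pixels"].sum())
        if d["score"]>.2: print(l,c,round(d["score"],2),np.round(d["pixel"]),n,np.round(ray(F[c],d["pixel"],0.0),3)[:2])
pickle.dump(D,open("d0.pkl","wb"))
E
```

```text
oven scene 0.85 [317. 267.] 1844 [0.637 0.089]
oven top 0.6 [319. 171.] 235 [0.695 0.075]
lid scene 0.85 [321. 235.] 3357 [0.531 0.033]
lid scene 0.62 [203. 207.] 399 [ 0.619 -0.337]
lid top 0.84 [317. 194.] 2394 [0.604 0.078]
lid top 0.26 [423. 240.] 375 [ 0.448 -0.315]
trivet scene 0.8 [420. 273.] 2934 [0.514 0.323]
trivet top 0.72 [252. 215.] 1506 [0.517 0.316]
trivet top 0.48 [388. 189.] 298 [ 0.635 -0.186]
parking scene 0.72 [372. 219.] 204 [0.393 0.123]
parking top 0.7 [316. 250.] 251 [0.399 0.075]
lifter scene 0.68 [364. 208.] 420 [0.364 0.08 ]
lifter top 0.48 [310. 241.] 184 [0.43  0.095]
bracket0 scene 0.84 [164. 199.] 289 [ 0.655 -0.47 ]
bracket0 scene 0.83 [241. 226.] 482 [ 0.624 -0.184]
bracket0 scene 0.82 [245. 177.] 334 [ 0.433 -0.329]
bracket0 scene 0.8 [289. 166.] 302 [ 0.303 -0.242]
bracket0 scene 0.77 [203. 205.] 437 [ 0.612 -0.346]
bracket0 scene 0.62 [285. 198.] 326 [ 0.451 -0.151]
bracket0 scene 0.47 [243. 155.] 243 [ 0.335 -0.419]
bracket0 top 0.87 [458. 183.] 352 [ 0.667 -0.45 ]
bracket0 top 0.79 [456. 273.] 378 [ 0.335 -0.432]
bracket0 top 0.69 [427. 239.] 377
[... 2122 characters left out ...]
1 [377. 235.] 380 [ 0.462 -0.146]
tape scene 0.83 [244. 203.] 245 [ 0.538 -0.243]
tape top 0.5 [400. 219.] 142 [ 0.523 -0.23 ]
jar scene 0.6 [384. 331.] 1338 [0.718 0.325]
jar scene 0.5 [326. 197.] 310 [ 0.38  -0.048]
wrench scene 0.83 [312. 312.] 575 [0.764 0.157]
hammer scene 0.59 [220. 268.] 1175 [ 0.775 -0.124]
hammer top 0.58 [369. 149.] 587 [ 0.79  -0.113]
driver scene 0.58 [198. 162.] 145 [ 0.455 -0.522]
tube_a scene 0.97 [491. 324.] 1806 [0.57  0.523]
tube_a scene 0.83 [385. 320.] 1390 [0.691 0.312]
tube_a scene 0.37 [247. 176.] 299 [ 0.424 -0.327]
tube_a top 0.88 [254. 163.] 385 [0.717 0.321]
tube_a top 0.73 [191. 187.] 506 [0.617 0.551]
tube_a top 0.48 [309. 243.] 189 [0.423 0.099]
```

```bash
python3 - <<'E'
import cv2
a=cv2.imread("pics/scene0.png")[130:290,140:480]; cv2.imwrite("pics/s_crop.png",cv2.resize(a,None,fx=2.35,fy=2.35,interpolation=cv2.INTER_CUBIC))
a=cv2.imread("pics/top0.png")[130:300,210:490]; cv2.imwrite("pics/t_crop.png",cv2.resize(a,None,fx=2.8,fy=2.8,interpolation=cv2.INTER_CUBIC))
E
```

```text
(no output)
```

View pics/s_crop.png

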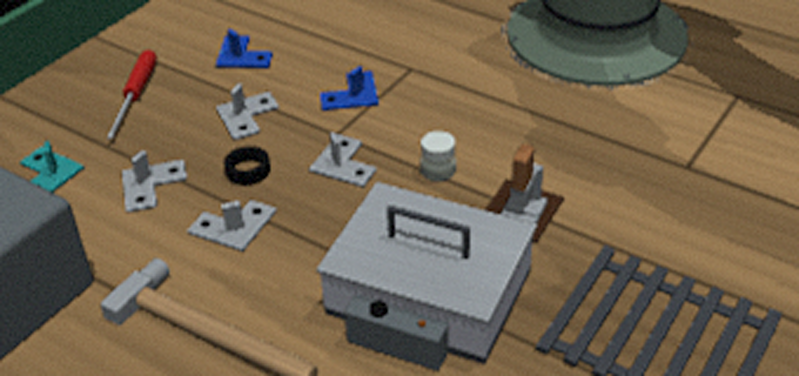

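View pics/t_crop.png

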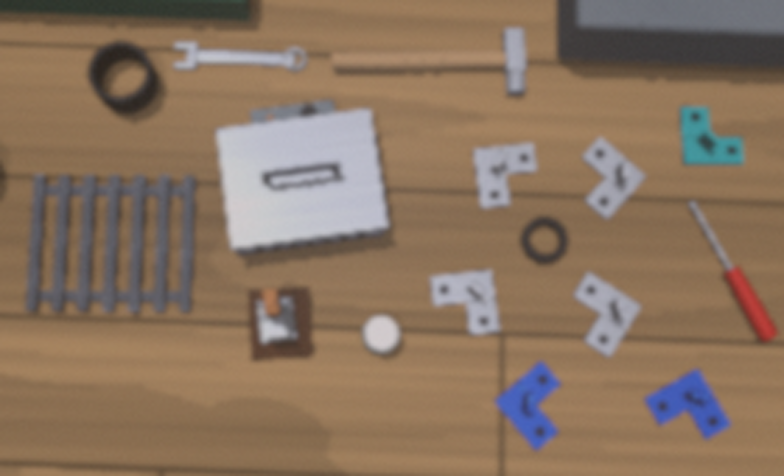

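```bash
cat > fit.py <<'E'
from h import *
from scipy.optimize import minimize
def box(x0,x1,y0,y1,z0,z1,lab,yaw=0,c=(0,0)):
    V=np.array([[x,y,z] for x in(x0,x1) for y in(y0,y1) for z in(z0,z1)],float)
    if yaw:
        R=np.array([[np.cos(yaw),-np.sin(yaw)],[np.sin(yaw),np.cos(yaw)]]); V[:,:2]=V[:,:2]@R.T
    V[:,0]+=c[0];V[:,1]+=c[1]
    fs=[]
    for idx,n in [((0,1,3,2),'x-'),((4,5,7,6),'x+'),((0,1,5,4),'y-'),((2,3,7,6),'y+'),((0,2,6,4),'z-'),((1,3,7,5),'z+')]:
        fs.append((V[list(idx)]/1000,V.mean(0)/1000,lab+n))
    return fs
def world(fs,p):
    x,y,yaw=p[:3]; z=p[3] if len(p)>3 else 0
    c,s=np.cos(yaw),np.sin(yaw); R=np.array([[c,-s,0],[s,c,0],[0,0,1]]); t=np.array([x,y,z])
    return [(P@R.T+t,C@R.T+t,l) for P,C,l in fs]
S=4
def render(f,faces,roi):
    """faces: list of groups, painted in order; within group painter's"""
    u0,v0,u1,v1=roi; lab=np.zeros(((v1-v0)*S,(u1-u0)*S),np.uint8); names={}
    cam=f["T"][:3,3]
    for g in faces:
        vis=[]
        for P,C,l in g:
            n=np.cross(P[1]-P[0],P[2]-P[0]); m=P.mean(0)
            if np.dot(n,m-C)<0:n=-n
            if np.dot(n,cam-m)>0: vis.append((np.linalg.norm(cam-m),P,l))
        vis.sort(key=lambda t:-t[0])
        for _,P,l in vis:
            k=names.setdefault(l,len(names)+1)
            q=(proj(f,P)-[u0,v0]+.5)*S-.5
            cv2.fillPoly(lab,[np.round(q*16).astype(np.int32)],k,shift=4)
    return lab,names
def cost(f,faces,roi,blur=1.0,ret=False):
    u0,v0,u1,v1=roi; lab,names=render(f,faces,roi)
    A=[]
    for k in range(len(names)+1):
        m=cv2.resize((lab==k).astype(np.float32),(u1-u0,v1-v0),interpolation=cv2.INTER_AREA)
        A.append(cv2.GaussianBlur(m,(0,0),blur).ravel())
    A=np.array(A).T; I=f["frame"][v0:v1,u0:u1].reshape(-1,3).astype(float)
    M=A.T@A+1e-1*np.eye(A.shape[1]); X=np.linalg.solve(M,A.T@I+1e-1*I.mean(0))
    r=I-A@X
    r=np.clip(r,-60,60)
    if ret: return (A@X).reshape(v1-v0,u1-u0,3),I.reshape(v1-v0,u1-u0,3)
    return (r**2).mean()
def roi_of(F,faces,pad=8):
    out={}
    for n,f in F.items():
        q=np.vstack([proj(f,P) for g in faces for P,_,_ in g])
        a=np.floor(q.min(0)-pad).astype(int);b=np.ceil(q.max(0)+pad).astype(int)
        out[n]=(max(a[0],0),max(a[1],0),min(b[0],640),min(b[1],400))
    return out
def fit(F,build,p0,step,blur=None,pad=8):
    blur=blur or {"scene":.8,"top":1.1}
    rois=roi_of(F,build(p0),pad)
    fun=lambda q: sum(cost(F[n],build(p0+q*step),rois[n],blur[n]) for n in F)
    n=len(p0); sim=np.vstack([np.zeros(n),np.eye(n)])
    r=minimize(fun,np.zeros(n),method="Nelder-Mead",options=dict(initial_simplex=sim,xatol=.01,fatol=.01,maxiter=400))
    return p0+r.x*step,r.fun
BR=[box(-27,53,-27,11,0,6,'p'),box(-27,11,11,53,0,6,'p'),box(-11,11,-3.5,3.5,6,46,'t',yaw=-np.pi/4)]
def bracket(p): return [world(BR[0]+BR[1],p),world(BR[2],p)]
OV=[box(-75,75,-96,96,0,70,'o'),box(75,105,-40,40,0,52,'c')]
LID=[box(-78,78,-99,99,0,5,'l')]
LOOP=[box(-4,4,-48,-40,5,49,'h'),box(-4,4,40,48,5,49,'h'),box(-4,4,-44,44,41,49,'h')]
def lidp(p): return [world(LID[0],p),world(sum(LOOP,[]),p)]
def ovenlid(p):
    p=np.append(p[:3],0); q=p+[0,0,0,.07]; return [world(OV[0],p),world(OV[1],p)]+lidp(q)
def overlay(F,build,p,name):
    rois=roi_of(F,build(p)); ims=[]
    for n,f in F.items():
        a,b=cost(f,build(p),rois[n],ret=True); im=np.hstack([a,b]).clip(0,255).astype(np.uint8)[:,:,::-1]
        ims.append(cv2.resize(im,(700,int(im.shape[0]*700/im.shape[1])),interpolation=cv2.INTER_NEAREST))
    im=np.vstack(ims); s=min(1,590/im.shape[0]); cv2.imwrite(name,cv2.resize(im,None,fx=s,fy=s))
E
cat > br.py <<'E'
from fit import *
def multi(F,build,xy,steps,n=8,off=0):
    best=None
    rs=[]
    for k in range(n):
        p=np.array([*xy,off+2*np.pi*k/n]); rois=roi_of(F,build(p))
        rs.append((sum(cost(F[m],build(p),rois[m]) for m in F),k,p))
    rs.sort(key=lambda t:t[0])
    for _,_,p in rs[:3]:
        r=fit(F,build,p,np.array(steps))
        if best is None or r[1]<best[1]: best=r
    return best
if __name__=="__main__":
    D=pickle.load(open("d0.pkl","rb"));F=D["F"]
    for xy in [(.624,-.184),(.433,-.329),(.612,-.346),(.451,-.151)]:
        b=multi(F,bracket,xy,[.01,.01,.25])
        s=fit({"scene":F["scene"]},bracket,b[0],np.array([.004,.004,.05]))
        t=fit({"top":F["top"]},bracket,b[0],np.array([.004,.004,.05]))
        print(np.round(b[0],4),round(b[1],1),np.round(s[0]-b[0],4),np.round(t[0]-b[0],4))
        overlay(F,bracket,b[0],f"pics/br_{int(xy[0]*1000)}.png")
    D=F
    o=fit(F,ovenlid,np.array([.58,.075,0.07]),np.array([.01,.01,.05]))
    s=fit({"scene":F["scene"]},ovenlid,o[0],np.array([.004,.004,.02]))
    t=fit({"top":F["top"]},ovenlid,o[0],np.array([.004,.004,.02]))
    print('oven',o,s[0]-o[0],t[0]-o[0]); overlay(F,ovenlid,o[0],"pics/oven_fit.png")
E
time python3 br.py
```

```text
[ 0.6327 -0.1806  3.2924] 461.0 [-0.0001  0.0009 -0.01  ] [ 0.0006 -0.0018 -0.0096]
[ 0.4455 -0.332   1.0224] 494.8 [0. 0. 0.] [-0.0001 -0.0005  0.0047]
[ 0.6241 -0.3411  0.8531] 328.9 [ 0.0002  0.0002 -0.0001] [ 0.0011 -0.001  -0.0029]
[ 0.4635 -0.1504  1.715 ] 410.8 [ 0.0003  0.0004 -0.0082] [ 0.     -0.0015 -0.0085]
oven (array([0.59077061, 0.07658161, 0.17597275]), np.float64(515.2732200994997)) [-1.81905864e-03  8.06327160e-05  5.07137346e-03] [ 0.00099868 -0.00141728 -0.00082245]
real	0m16.549s
user	0m16.204s
sys	0m0.305s
```

```bash
python3 - <<'E'
import cv2,numpy as np
a=[cv2.resize(cv2.imread(f"pics/{n}.png"),(398,290)) for n in ["br_624","br_451","br_612","oven_fit"]]
cv2.imwrite("pics/fits.png",np.vstack([np.hstack(a[:2]),np.hstack(a[2:])]))
E
```

```text
(no output)
```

View pics/fits.png

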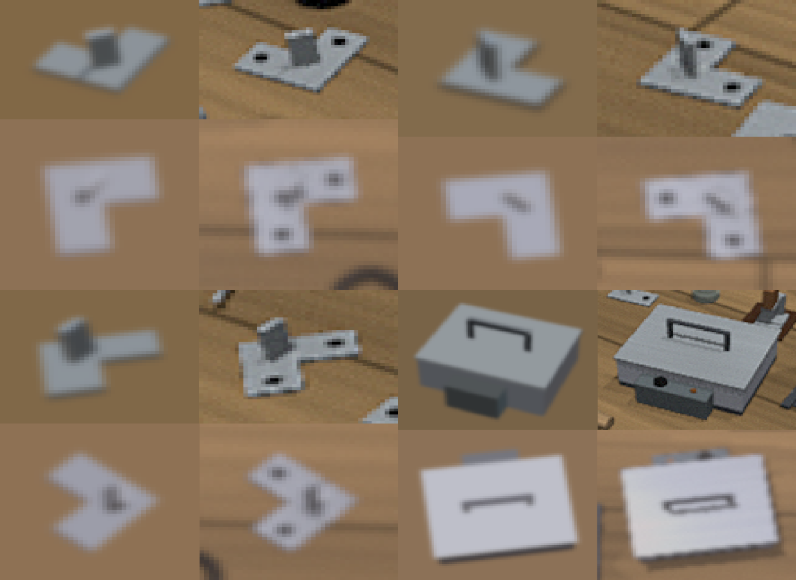

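```bash
cat > lf.py <<'E'
from fit import *
PK=box(-45,45,-40,40,0,6,'k')
LFT=[box(-40,13,-22,22,0,6,'f')+box(-10,-6,-22,22,6,11,'f')+box(6,10,-22,22,6,11,'f')+box(-40,-32,-12,12,6,46,'s')+box(-40,16,-12,12,46,56,'s'),box(-16,16,-9,9,56,104,'h')]
def parklift(p):
    return [world(PK,p[:3]),world(LFT[0],np.append(p[3:6],.006)),world(LFT[1],np.append(p[3:6],.006))]
def lifter(p): return [world(LFT[0],p),world(LFT[1],p)]
if __name__=="__main__":
    D=pickle.load(open("d0.pkl","rb"));F=D["F"]
    best=None
    for k in range(8):
        yaw=k*np.pi/4; c=np.array([.395,.085]); d=.013*np.array([np.cos(yaw),np.sin(yaw)])
        p=np.array([*c,yaw,*(c+d),yaw]); r=fit(F,parklift,p,np.array([.01,.01,.2,.01,.01,.2]))
        print(k,np.round(r[0],4),round(r[1],1))
        if best is None or r[1]<best[1]: best=r
    overlay(F,parklift,best[0],"pics/lift_fit.png")
    for n in F:
        r=fit({n:F[n]},parklift,best[0],np.array([.003,.003,.05,.003,.003,.05])); print(n,np.round(r[0]-best[0],4))
    for n in F:
        m=max(D["trivet",n],key=lambda d:d["score"])["pixels"]
        vs,us=np.nonzero(m); P=np.array([ray(F[n],(u,v),.010)[:2] for u,v in zip(us,vs)])
        r=cv2.minAreaRect((P*1000).astype(np.float32)); print('trivet',n,r)
E
python3 lf.py
```

```text
0 [ 0.4266  0.0933  0.0856  0.4244  0.0783 -0.5702] 742.9
1 [0.4213 0.0929 0.0688 0.4024 0.0981 0.959 ] 700.1
2 [0.4643 0.0911 1.6992 0.4027 0.0969 1.6071] 689.9
3 [0.4248 0.088  1.6774 0.4044 0.0977 2.4599] 689.4
4 [0.4398 0.0965 3.2472 0.402  0.0976 1.5376] 668.1
5 [0.4211 0.092  3.2016 0.3913 0.0709 4.2427] 660.2
6 [0.423  0.0898 4.7994 0.392  0.0734 4.3507] 768.9
7 [0.4252 0.0887 4.7659 0.4292 0.0715 5.5035] 666.0
scene [ 0.056   0.0089  0.2202  0.0036  0.0148 -0.2529]
top [-0.0021  0.0015  0.0167 -0.001   0.0013  0.0232]
trivet scene ((512.4075927734375, 322.38848876953125), (185.34413146972656, 216.743896484375), 1.8775802850723267)
trivet top ((513.5708618164062, 320.8133544921875), (170.3433380126953, 212.5032958984375), 2.0239367485046387)
```

View pics/lift_fit.png

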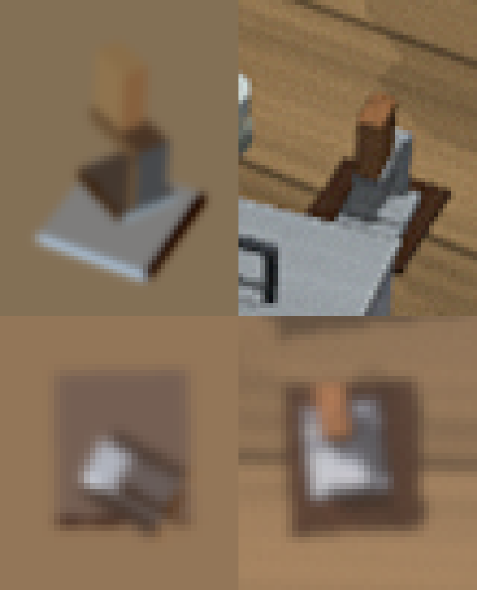

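```bash
cat > lf2.py <<'E'
from fit import *
import sys
PK=box(-45,45,-40,40,0,6,'k')
OVP=np.array([.5908,.0766,.176])
def mk(w):
    return [box(-40,13,-22,22,0,6,'f'),box(-40,-32,-w,w,6,46,'s'),box(-40,16,-w,w,46,56,'u'),box(-16,16,-9,9,56,104,'h')]
def build(w,occ=True):
    L=mk(w)
    def b(p):
        g=[world(PK,p[:3])]+[world(l,np.append(p[3:6],.006)) for l in L]
        return g
    return b
if __name__=="__main__":
    D=pickle.load(open("d0.pkl","rb"));F=D["F"]
    for w in (8,12,16,22):
        # occluder: append oven faces; roi restricted to lifter region
        b0=build(w); b=lambda p:b0(p)+ovenlid(OVP)
        p0=np.array([.418,.092,.07,.431,.093,.07])
        rois=roi_of(F,b0(p0),8)
        step=np.array([.004,.004,.05]*2)
        def fun(q,ns=("scene","top")): return sum(cost(F[n],b(p0+q*step),rois[n],{"scene":.8,"top":1.1}[n]) for n in ns)
        for ns in (("scene","top"),("top",),("scene",)):
            r=minimize(fun,np.zeros(6),args=(ns,),method="Nelder-Mead",options=dict(initial_simplex=np.vstack([np.zeros(6),np.eye(6)]),maxiter=600))
            p=p0+r.x*step; print(w,ns,np.round(p,4),round(r.fun,1))
            if len(ns)==2:
                ims=[]
                for n in F:
                    a,i=cost(F[n],b(p),rois[n],ret=True); im=np.hstack([a,i]).clip(0,255).astype(np.uint8)[:,:,::-1]; ims.append(cv2.resize(im,(300,int(im.shape[0]*300/im.shape[1])),interpolation=cv2.INTER_NEAREST))
                cv2.imwrite(f"pics/lw{w}.png",np.vstack(ims))
E
python3 lf2.py; python3 -c "
import cv2,numpy as np
a=[cv2.imread(f'pics/lw{w}.png') for w in (8,22)]; h=min(x.shape[0] for x in a)
cv2.imwrite('pics/lw.png',np.hstack([x[:h] for x in a]))"
```

```text
8 ('scene', 'top') [0.4156 0.096  0.0471 0.4301 0.1042 0.039 ] 380.0
8 ('top',) [ 0.4128  0.0965  0.1037  0.4303  0.1053 -0.0071] 118.5
8 ('scene',) [0.4157 0.0994 0.0674 0.4307 0.109  0.2071] 241.2
12 ('scene', 'top') [0.4134 0.096  0.0653 0.4302 0.1033 0.0445] 374.6
12 ('top',) [0.4155 0.096  0.0855 0.4297 0.1041 0.0255] 104.4
12 ('scene',) [0.4175 0.0991 0.0901 0.4307 0.105  0.2278] 236.2
16 ('scene', 'top') [0.4148 0.0961 0.0674 0.429  0.1026 0.0616] 369.3
16 ('top',) [0.4142 0.0963 0.0719 0.4293 0.1029 0.0458] 94.0
16 ('scene',) [0.4134 0.0964 0.0565 0.4258 0.1013 0.1159] 270.2
22 ('scene', 'top') [0.4134 0.0963 0.0953 0.4261 0.1015 0.169 ] 402.8
22 ('top',) [0.4134 0.0965 0.0949 0.4283 0.1004 0.0256] 130.2
22 ('scene',) [0.4137 0.0969 0.0866 0.4206 0.1063 0.179 ] 270.2
```

View pics/lw.png

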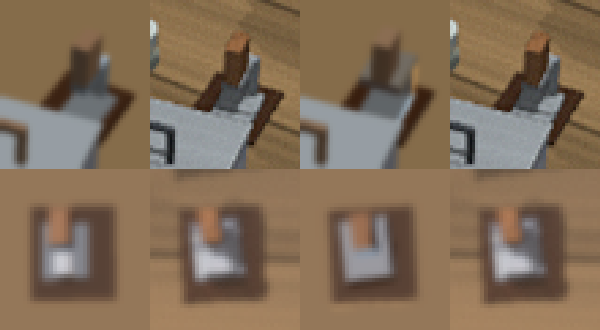

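```bash
cat > st.py <<'E'
from h import *
o=observe(); print(round(float(o["clock"]),2),np.round(o["position"]*1000,2),np.round(o["tool_rot"],4),'F',np.round(o["force"],1),'M',np.round(o["moment"],2),'w',round(o["grip_width"]*1000,1)); print(np.round(o["qpos"],3))
E
python3 st.py
```

```text
1.7 [153.34 605.9  256.29] [-3.1416  0.      2.8937] F [-0.4  0.1  0.7] M [-0.01  0.01 -0.02] w 85.2
[-1.393  0.521 -0.036  1.599  0.021  1.021 -0.113]
```

Call:
{"fn": "move_arm", "kwargs": {
  "motion": [
    [[25, -45, 0], [0, 0, 0.03]],
    [[50, -91, 0], [0, 0, 0.06]],
    [[76, -137, 0], [0, 0, 0.09]],
    [[101, -183, 0], [0, 0, 0.12]],
    [[126, -229, 0], [0, 0, 0.15]],
    [[151, -275, 0], [0, 0, 0.18]],
    [[176, -320, 0], [0, 0, 0.21]],
    [[201, -366, -10], [0, 0, 0.24]],
    [[227, -412, -25], [0, 0, 0.27]],
    [[252, -458, -40], [0, 0, 0.29]],
    [[277, -503, -56], [0, 0, 0.307]],
    [[277, -503, -56], [0, 0, 0.307]]
  ],
  "jaw": 60
}}

```text
clock: 3.2
position: [0.4311, 0.0995, 0.1995]
tool_rot: [-3.14, -0.001, -3.088]
force: [-0.3, 0.7, -0.1]
grip_width: 0.06
```

```bash
python3 st.py
```

```text
3.2 [431.14  99.49 199.48] [-3.1402e+00 -1.0000e-03 -3.0877e+00] F [-0.3  0.7 -0.1] M [0.02 0.02 0.03] w 60.0
[-0.448  0.322  0.106  2.122 -0.05   0.701  1.315]
```

Call:
{"fn": "move_arm", "kwargs": {
  "motion": [
    [[0, 0, -40], [0, 0, 0]],
    [[0, 0, -75], [0, 0, 0]],
    [[0, 0, -95], [0, 0, 0]],
    [[0, 0, -106], [0, 0, 0]],
    [[0, 0, -106], [0, 0, 0]],
    [[0, 0, -106], [0, 0, 0]]
  ]
}}

```text
clock: 3.95
position: [0.4307, 0.1032, 0.095]
tool_rot: [3.141, 0.001, -3.082]
force: [-0.3, -0.6, 0.2]
grip_width: 0.0601
```

```bash
python3 st.py; python3 - <<'E'
from h import *
F={n:grab_frame(n) for n in ["scene","top"]}
a=F["scene"]["frame"][130:290,280:480,::-1]; b=F["top"]["frame"][200:280,270:370,::-1]
cv2.imwrite("pics/g1.png",np.hstack([cv2.resize(a,(440,352)),cv2.resize(b,(350,352))]))
E
```

```text
3.95 [430.7  103.15  95.02] [ 3.1412e+00  1.1000e-03 -3.0823e+00] F [-0.3 -0.6  0.2] M [-0.05 -0.04 -0.04] w 60.1
[-0.422  0.522  0.068  2.194 -0.082  0.426  1.342]
```

View pics/g1.png

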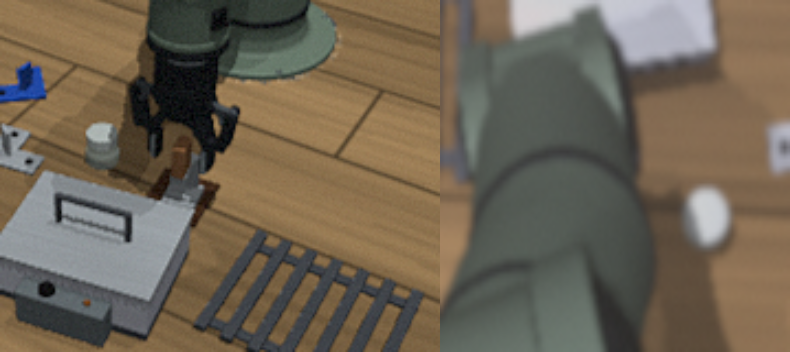

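Call:
{"fn": "move_arm", "kwargs": {
  "motion": [
    [[0, 0, 0], [0, 0, 0]],
    [[0, 0, 0], [0, 0, 0]],
    [[0, 0, 0], [0, 0, 0]],
    [[0, 0, 0], [0, 0, 0]],
    [[0, 0, 0], [0, 0, 0]],
    [[0, 0, 0], [0, 0, 0]],
    [[0, 0, 0], [0, 0, 0]]
  ],
  "jaw": 5,
  "grip_force": 90
}}

```text
clock: 4.92
position: [0.4304, 0.103, 0.0946]
tool_rot: [3.141, 0.0, -3.083]
force: [-1.3, 1.1, 9.9]
grip_width: 0.017
```

```bash
python3 st.py
```

```text
4.92 [430.44 102.99  94.6 ] [ 3.1414e+00  4.0000e-04 -3.0825e+00] F [-1.3  1.1  9.9] M [ 0.11  0.34 -0.05] w 17.0
[-0.422  0.523  0.068  2.195 -0.082  0.426  1.342]
```

Call:
{"fn": "move_arm", "kwargs": {
  "motion": [
    [[0, 0, 15], [0, 0, 0]],
    [[0, 0, 45], [0, 0, 0]],
    [[0, 0, 85], [0, 0, 0]],
    [[0, 0, 125], [0, 0, 0]],
    [[0, 0, 145], [0, 0, 0.03]],
    [[20, -6, 150], [0, 0, 0.06]],
    [[55, -15, 150], [0, 0, 0.09]],
    [[90, -25, 150], [0, 0, 0.117]],
    [[111, -33, 150], [0, 0, 0.117]],
    [[111, -33, 150], [0, 0, 0.117]],
    [[111, -33, 150], [0, 0, 0.117]]
  ]
}}

```text
clock: 6.3
position: [0.5406, 0.0701, 0.244]
tool_rot: [3.141, -0.001, -2.965]
force: [0.5, 0.3, -2.8]
grip_width: 0.017
```

```bash
python3 st.py; cat > lfit.py <<'E'
from fit import *
from lf2 import mk
# fit lifter held, given z; bg-only window
def run(F,p0,z,ns=("scene",)):
    L=mk(16); L=L+[box(-10,-6,-22,22,6,11,'r')+box(6,10,-22,22,6,11,'r')]
    b=lambda p:[world(l,np.array([p[0],p[1],p[2],z])) for l in (L[0],L[4],L[1],L[2],L[3])]
    return fit({n:F[n] for n in ns},b,p0,np.array([.004,.004,.05]),pad=5),b
E
python3 - <<'E'
from lfit import *
F={n:grab_frame(n) for n in ["scene","top"]}
pickle.dump(F,open("F1.pkl","wb"))
q=proj(F["scene"],[[.541,.07,.21]])[0].astype(int); a=F["scene"]["frame"][q[1]-80:q[1]+110,q[0]-100:q[0]+120,::-1]
cv2.imwrite("pics/g2.png",cv2.resize(a,None,fx=3,fy=3,interpolation=cv2.INTER_CUBIC))
E
```

```text
6.3 [540.64  70.05 244.04] [ 3.1415e+00 -9.0000e-04 -2.9653e+00] F [ 0.5  0.3 -2.8] M [-0.03 -0.05 -0.03] w 17.0
[-0.328  0.412  0.121  1.83  -0.062  0.904  1.568]
```

View pics/g2.png

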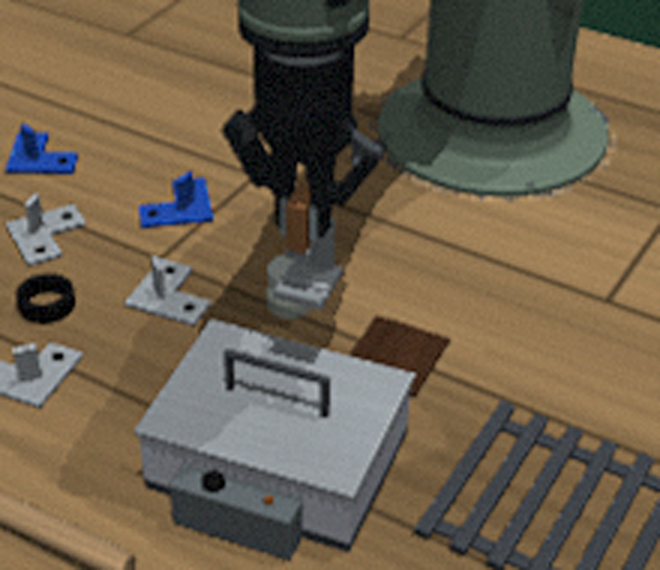

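```bash
python3 - <<'E'
from lfit import *
F=pickle.load(open("F1.pkl","rb"))
for z in (.153,.1554,.158):
    (p,c),b=run(F,np.array([.5406,.0701,.176]),z); print(z,np.round(p,4),round(c,1))
(p,c),b=run(F,np.array([.5406,.0701,.176]),.1554); overlay({"scene":F["scene"]},b,p,"pics/lf3.png")
r=fit({"scene":F["scene"]},lambda p:[world(box(-45,45,-40,40,0,6,'k'),p)]+ovenlid(np.array([.5908,.0766,.176])),np.array([.4145,.0962,.07]),np.array([.003,.003,.05])); print(r)
for fz in [{"scene":F["scene"]}]:
    print(fit(fz,ovenlid,np.array([.5908,.0766,.176]),np.array([.003,.003,.03])))
E
```

```text
0.153 [0.5425 0.066  0.2407] 797.7
0.1554 [0.5451 0.0676 0.2249] 802.9
0.158 [0.5476 0.0691 0.1956] 803.7
(array([0.41816973, 0.09967595, 0.09647025]), np.float64(439.24748051960967))
(array([0.59156597, 0.0775573 , 0.17749483]), np.float64(510.9458074406227))
```

View pics/lf3.png

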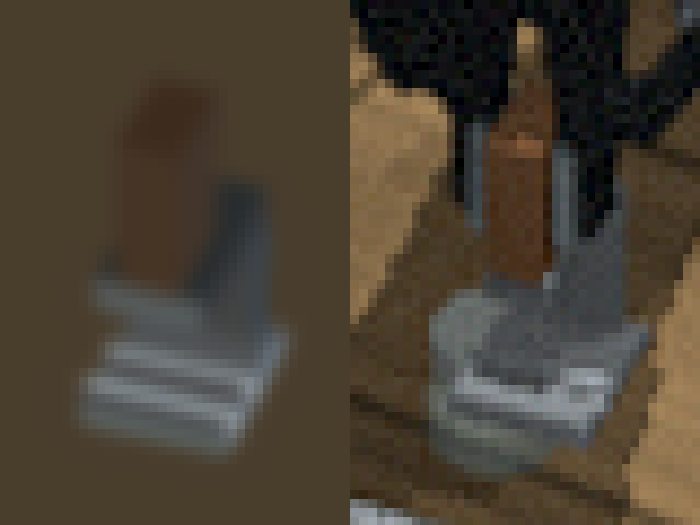

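```bash
cat > wire.py <<'E'
from fit import *
def wire(F,n,groups,name,pad=14,sc=8,maxw=780,maxh=580):
    f=F[n]; roi=roi_of({n:f},groups,pad)[n]; u0,v0,u1,v1=roi
    sc=min(sc,maxw/(u1-u0),maxh/(v1-v0))
    im=cv2.resize(f["frame"][v0:v1,u0:u1,::-1],None,fx=sc,fy=sc,interpolation=cv2.INTER_CUBIC)
    for i,g in enumerate(groups):
        for P,C,l in g:
            q=((proj(f,P)-[u0,v0]+.5)*sc)
            cv2.polylines(im,[np.round(q).astype(np.int32)],True,[(0,0,255),(0,255,0),(255,0,0),(0,255,255),(255,0,255)][i%5],1,cv2.LINE_AA)
    cv2.imwrite(name,im)
E
python3 - <<'E'
from wire import *
from lf2 import mk
F=pickle.load(open("F1.pkl","rb")); L=mk(22); p=[.5406,.0701,.176,.1554]
wire(F,"scene",[world(L[0]+box(-10,-6,-22,22,6,11,'r')+box(6,10,-22,22,6,11,'r'),p),world(L[3],p)],"pics/w1.png",pad=6)
E
```

```text
(no output)
```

View pics/w1.png

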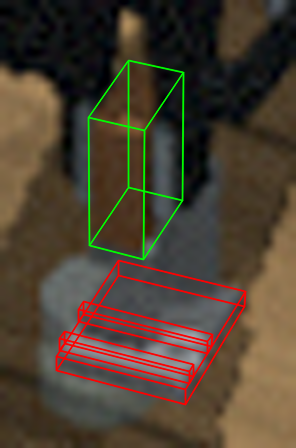

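```bash
python3 - <<'E'
from wire import *
from lf2 import mk
F=pickle.load(open("F1.pkl","rb")); L=mk(22); p=[.5406,.0701,.176,.1554]
g=[world(L[0]+box(-10,-6,-22,22,6,11,'r')+box(6,10,-22,22,6,11,'r'),p)]
wire(F,"scene",g,"pics/w2.png",pad=8,sc=12); wire(F,"scene",[[(x[0][:1].repeat(4,0),x[1],x[2]) for x in g[0]]],"pics/w3.png",pad=8,sc=12)
a=cv2.imread("pics/w2.png");b=cv2.imread("pics/w3.png");print(a.shape,b.shape)
h=min(a.shape[0],b.shape[0]); cv2.imwrite("pics/w4.png",np.hstack([a[:h],b[:h]]))
E
```

```text
(408, 492, 3) (372, 492, 3)
```

View pics/w4.png

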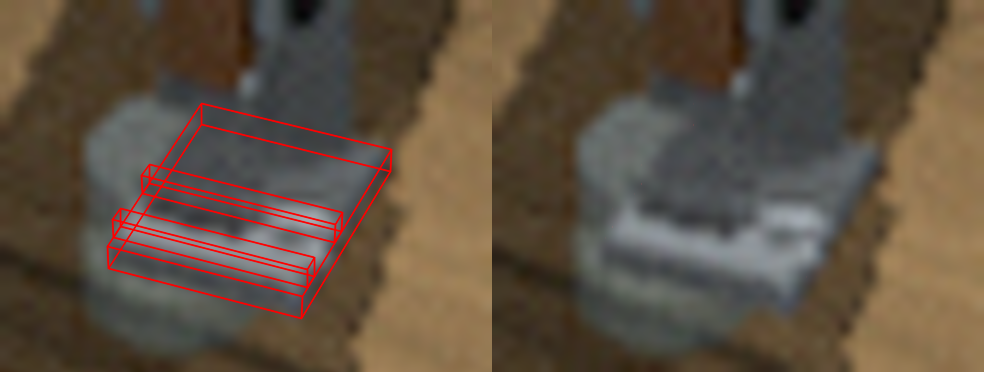

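Call:
{"fn": "move_arm", "kwargs": {
  "motion": [
    [[10, 0, -15], [0, 0, 0]],
    [[10, 0, -40], [0, 0, 0]],
    [[10, 0, -60], [0, 0, 0]],
    [[10, 0, -70], [0, 0, 0]],
    [[10, 0, -70], [0, 0, 0]],
    [[10, 0, -70], [0, 0, 0]]
  ]
}}

```text
clock: 7.15
position: [0.5517, 0.07, 0.1748]
tool_rot: [-3.142, 0.001, -2.965]
force: [0.9, -0.0, -2.0]
grip_width: 0.0174
```

```bash
python3 st.py;python3 - <<'E'
from h import *
F={n:grab_frame(n) for n in ["scene"]}
pickle.dump(F,open("F2.pkl","wb"))
q=proj(F["scene"],[[.571,.07,.13]])[0].astype(int); a=F["scene"]["frame"][q[1]-50:q[1]+60,q[0]-80:q[0]+80,::-1]
cv2.imwrite("pics/g3.png",cv2.resize(a,None,fx=4.5,fy=4.5,interpolation=cv2.INTER_CUBIC))
E
```

```text
7.15 [551.71  69.96 174.82] [-3.1416e+00  9.0000e-04 -2.9655e+00] F [ 0.9 -0.  -2. ] M [-0.05  0.02  0.01] w 17.4
[-0.311  0.519  0.107  1.865 -0.077  0.761  1.585]
```

View pics/g3.png

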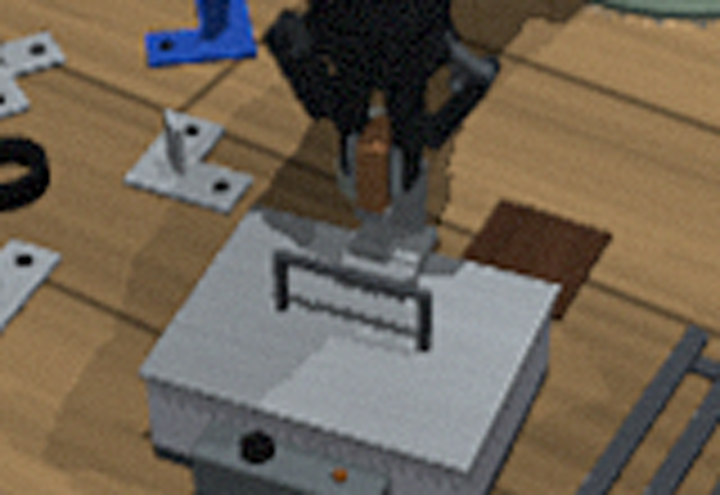

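Call:
{"fn": "move_arm", "kwargs": {
  "motion": [
    [[10, 2, 0], [0, 0, 0]],
    [[20, 3.5, 0], [0, 0, 0]],
    [[30, 5.5, 0], [0, 0, 0]],
    [[36, 6.5, 0], [0, 0, 0]],
    [[39.5, 7, 0], [0, 0, 0]],
    [[39.5, 7, 0], [0, 0, 0]],
    [[39.5, 7, 0], [0, 0, 0]]
  ]
}}

```text
clock: 8.07
position: [0.5906, 0.0768, 0.1743]
tool_rot: [-3.142, -0.0, -2.965]
force: [-1.1, 0.4, -3.2]
grip_width: 0.0173
```

```bash
python3 st.py;python3 - <<'E'
from h import *
F={n:grab_frame(n) for n in ["scene"]}
pickle.dump(F,open("F2.pkl","wb"))
q=proj(F["scene"],[[.591,.077,.13]])[0].astype(int); a=F["scene"]["frame"][q[1]-40:q[1]+40,q[0]-60:q[0]+60,::-1]
cv2.imwrite("pics/g4.png",cv2.resize(a,None,fx=6.5,fy=6.5,interpolation=cv2.INTER_CUBIC))
E
```

```text
8.07 [590.61  76.85 174.3 ] [-3.1416e+00 -2.0000e-04 -2.9654e+00] F [-1.1  0.4 -3.2] M [-0.02  0.04 -0.02] w 17.3
[-0.304  0.575  0.108  1.759 -0.081  0.811  1.589]
```

View pics/g4.png

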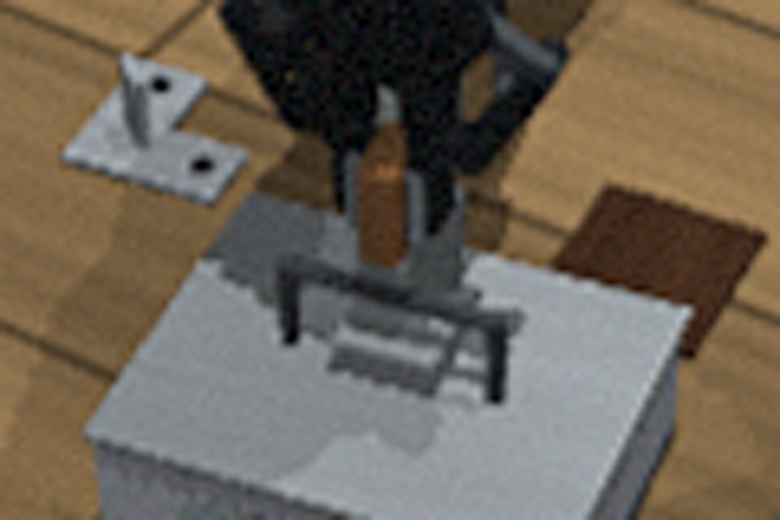

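Call:
{"fn": "move_arm", "kwargs": {
  "motion": [
    [[0, 0, 8], [0, 0, 0]],
    [[0, 0, 14], [0, 0, 0]],
    [[0, 0, 17], [0, 0, 0]],
    [[0, 0, 19], [0, 0, 0]],
    [[0, 0, 21], [0, 0, 0]],
    [[0, 0, 23], [0, 0, 0]],
    [[0, 0, 25], [0, 0, 0]],
    [[0, 0, 27], [0, 0, 0]],
    [[0, 0, 29], [0, 0, 0]],
    [[0, 0, 31], [0, 0, 0]],
    [[0, 0, 31], [0, 0, 0]]
  ]
}}

```text
clock: 9.5
position: [0.5909, 0.0769, 0.2055]
tool_rot: [-3.142, 0.0, -2.965]
force: [-0.1, -0.1, -8.0]
grip_width: 0.0171
```

```bash
python3 st.py;python3 - <<'E'
from h import *
F={n:grab_frame(n) for n in ["scene"]}
pickle.dump(F,open("F2.pkl","wb"))
q=proj(F["scene"],[[.591,.077,.13]])[0].astype(int); a=F["scene"]["frame"][q[1]-40:q[1]+60,q[0]-70:q[0]+70,::-1]
cv2.imwrite("pics/g5.png",cv2.resize(a,None,fx=5.5,fy=5.5,interpolation=cv2.INTER_CUBIC))
E
```

```text
9.5 [590.9   76.89 205.46] [-3.1416e+00  3.0000e-04 -2.9655e+00] F [-0.1 -0.1 -8. ] M [-0.02 -0.05  0.01] w 17.1
[-0.309  0.536  0.115  1.735 -0.076  0.875  1.585]
```

View pics/g5.png

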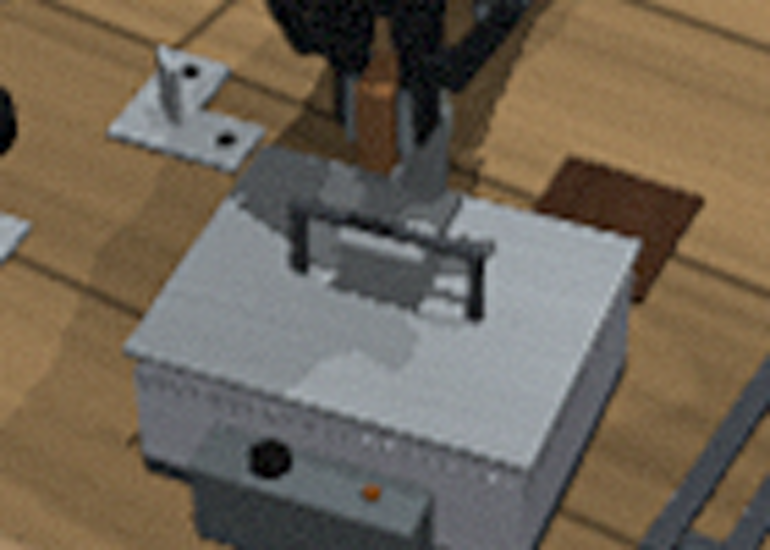

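Call:
{"fn": "move_arm", "kwargs": {
  "motion": [
    [[0, 0, 4], [0, 0, 0]],
    [[0, 0, 12], [0, 0, 0]],
    [[0, 0, 24], [0, 0, 0]],
    [[0, 0, 38], [0, 0, 0]],
    [[0, 0, 50], [0, 0, 0]],
    [[0, 0, 60], [0, 0, 0]],
    [[-1, 3, 66], [0, 0, -0.002]],
    [[-3, 9, 69], [0, 0, -0.005]],
    [[-6, 18, 70], [0, 0, -0.01]],
    [[-10, 30, 70], [0, 0, -0.017]],
    [[-15, 45, 70], [0, 0, -0.026]],
    [[-20, 62, 70], [0, 0, -0.036]]
  ]
}}

```text
clock: 11.05
position: [0.5702, 0.1402, 0.2751]
tool_rot: [3.142, -0.0, -3.002]
force: [-0.5, 0.0, -9.5]
grip_width: 0.0169
```

Call:
{"fn": "move_arm", "kwargs": {
  "motion": [
    [[-6, 19, 0], [0, 0, -0.011]],
    [[-12, 38, 0], [0, 0, -0.022]],
    [[-18, 57, 0], [0, 0, -0.033]],
    [[-24, 76, 0], [0, 0, -0.044]],
    [[-30, 95, 0], [0, 0, -0.055]],
    [[-36, 114, 0], [0, 0, -0.066]],
    [[-42, 132, 0], [0, 0, -0.077]],
    [[-48, 148, 0], [0, 0, -0.088]],
    [[-52, 162, 0], [0, 0, -0.095]],
    [[-55, 173, 0], [0, 0, -0.1]],
    [[-57, 180, 0], [0, 0, -0.104]],
    [[-58, 182.5, 0], [0, 0, -0.106]]
  ]
}}

```text
clock: 12.55
position: [0.5127, 0.3216, 0.2752]
tool_rot: [-3.141, -0.0, -3.107]
force: [-0.1, 0.9, -8.8]
grip_width: 0.0171
```

```bash
python3 st.py;python3 - <<'E'
from wire import *
F={n:grab_frame(n) for n in ["scene","top"]}
pickle.dump(F,open("F3.pkl","wb"))
o=observe();z=o["position"][2]-.0886-.035; print(z)
p=[o["position"][0],o["position"][1],.034,z]
wire(F,"scene",lidp(p)+[world(box(-90,90,-106,106,0,12,'t'),[.513,.3215,.034])],"pics/w5.png",pad=20)
E
```

```text
12.55 [512.73 321.61 275.21] [-3.1414e+00 -1.0000e-04 -3.1075e+00] F [-0.1  0.9 -8.8] M [ 0.   -0.02 -0.06] w 17.1
[-0.734  0.473  0.109  1.639 -0.058  1.033  0.998]
0.15166150018045596
```

View pics/w5.png

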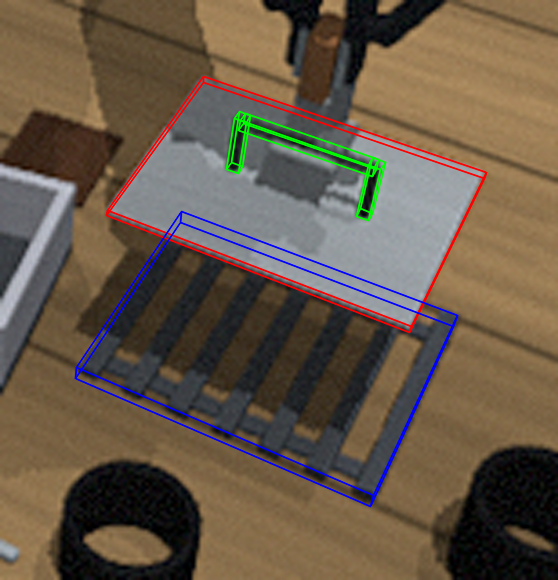

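Call:
{"fn": "move_arm", "kwargs": {
  "motion": [
    [[0, 0, -5], [0, 0, 0]],
    [[0, 0, -15], [0, 0, 0]],
    [[0, 0, -30], [0, 0, 0]],
    [[0, 0, -47], [0, 0, 0]],
    [[0, 0, -65], [0, 0, 0]],
    [[0, 0, -82], [0, 0, 0]],
    [[0, 0, -97], [0, 0, 0]],
    [[0, 0, -109], [0, 0, 0]],
    [[0, 0, -117], [0, 0, 0]],
    [[0, 0, -122], [0, 0, 0]],
    [[0, 0, -125], [0, 0, 0]],
    [[0, 0, -127], [0, 0, 0]]
  ]
}}

```text
clock: 14.15
position: [0.5129, 0.3215, 0.1484]
tool_rot: [3.141, 0.0, -3.107]
force: [-0.3, -0.3, -8.1]
grip_width: 0.0172
```

Call:
{"fn": "move_arm", "kwargs": {
  "motion": [
    [[0, 0, -1.5], [0, 0, 0]],
    [[0, 0, -3], [0, 0, 0]],
    [[0, 0, -4.5], [0, 0, 0]],
    [[0, 0, -6], [0, 0, 0]],
    [[0, 0, -7.5], [0, 0, 0]],
    [[0, 0, -9], [0, 0, 0]],
    [[0, 0, -11], [0, 0, 0]],
    [[0, 0, -11], [0, 0, 0]]
  ]
}}

```text
clock: 15.15
position: [0.5128, 0.3213, 0.1371]
tool_rot: [-3.141, -0.0, -3.107]
force: [-0.5, -0.2, -1.9]
grip_width: 0.0173
```

```bash
python3 st.py;python3 - <<'E'
from wire import *
F={n:grab_frame(n) for n in ["scene","top"]}
pickle.dump(F,open("F3.pkl","wb"))
p=[.5127,.3216,.034,.02]
wire(F,"scene",lidp(p)+[world(box(-90,90,-106,106,0,12,'t'),[.513,.3215,.034])],"pics/w6.png",pad=20)
E
```

```text
15.15 [512.77 321.34 137.11] [-3.1414e+00 -2.0000e-04 -3.1075e+00] F [-0.5 -0.2 -1.9] M [-0.04 -0.03 -0.04] w 17.3
[-0.716  0.638  0.085  1.756 -0.074  0.751  1.011]
```

View pics/w6.png

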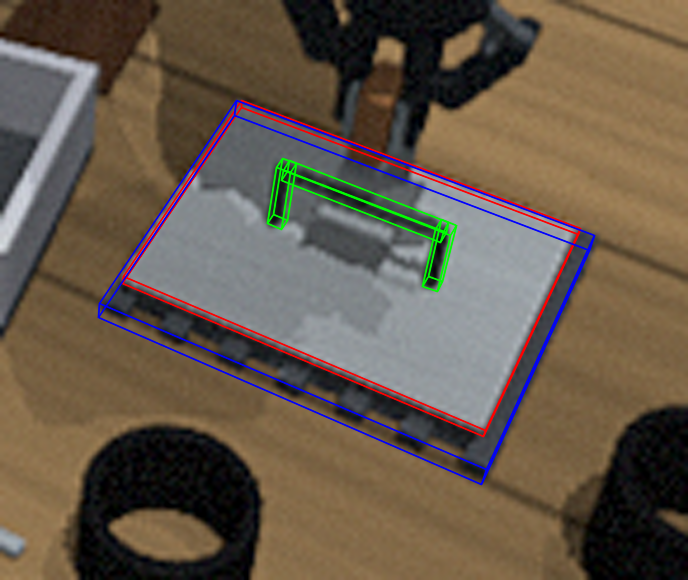

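Call:
{"fn": "move_arm", "kwargs": {
  "motion": [
    [[0, 0, -4], [0, 0, 0]],
    [[0, 0, -9], [0, 0, 0]],
    [[0, 0, -9], [0, 0, 0]],
    [[-8, 0, -9], [0, 0, 0]],
    [[-20, -0.7, -9], [0, 0, 0]],
    [[-35, -1.2, -9], [0, 0, 0]],
    [[-50, -1.7, -9], [0, 0, 0]],
    [[-60, -2, -8], [0, 0, 0]],
    [[-65, -2, 5], [0, 0, 0]],
    [[-65, -2, 35], [0, 0, 0]],
    [[-65, -2, 75], [0, 0, 0]],
    [[-65, -2, 100], [0, 0, 0]]
  ]
}}

```text
clock: 16.75
position: [0.4483, 0.3195, 0.2401]
tool_rot: [3.14, 0.002, -3.108]
force: [0.4, 0.6, -3.8]
grip_width: 0.0172
```

```bash
python3 st.py;python3 - <<'E'
from wire import *
F={n:grab_frame(n) for n in ["scene","top"]}
pickle.dump(F,open("F3.pkl","wb"))
cv2.imwrite("pics/g6.png",F["scene"]["frame"][:,:,::-1])
r=fit({"scene":F["scene"]},lambda p:lidp(np.append(p[:3],.02)),np.array([.5128,.3213,.034]),np.array([.003,.003,.03]),pad=5); print('lid',r)
# oven open: fit
def ov(p):
    p=np.append(p,0); 
    return [world(OV[0],p),world(OV[1],p),world(box(-65,65,-86,86,69.9,70,'i'),p)]
for n in F: print(n,fit({n:F[n]},ov,np.array([.5912,.077,.176]),np.array([.003,.003,.03]),pad=6))
E
```

```text
16.75 [448.33 319.54 240.08] [ 3.1401e+00  2.0000e-03 -3.1079e+00] F [ 0.4  0.6 -3.8] M [ 0.03  0.02 -0.02] w 17.2
[-0.807  0.423  0.108  1.823 -0.056  0.896  0.931]
lid (array([0.51706238, 0.31927627, 0.04509759]), np.float64(444.46595634945135))
scene (array([0.59155981, 0.07585928, 0.16738427]), np.float64(424.3002776936872))
top (array([0.59201059, 0.07527103, 0.17659617]), np.float64(156.0186821908024))
```

View pics/g6.png

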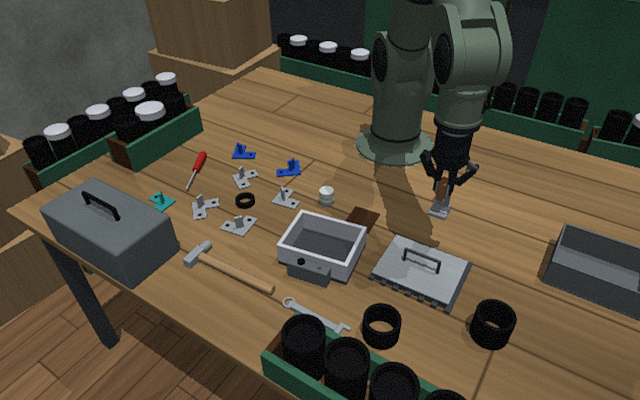

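```bash
python3 - <<'E'
from wire import *
F=pickle.load(open("F3.pkl","rb"))
P=box(-45,45,-40,40,0,6,'k')
def ov(p):
    p=np.append(p,0); 
    return [world(OV[0],p),world(OV[1],p),world(box(-65,65,-86,86,69.9,70,'i'),p)]
O=ov(np.array([.5915,.0765,.174]))
rois=roi_of(F,[world(P,[.415,.097,.07])],6); p0=np.array([.415,.097,.07]);st=np.array([.004,.004,.06])
for ns in (["scene"],["top"],["scene","top"]):
    fun=lambda q: sum(cost(F[n],[world(P,p0+q*st)]+O,rois[n],1.0) for n in ns)
    r=minimize(fun,np.zeros(3),method="Nelder-Mead",options=dict(initial_simplex=np.vstack([np.zeros(3),np.eye(3)]))); print(ns,np.round(p0+r.x*st,4),r.fun)
p=p0+r.x*st
wire(F,"top",[world(P,p)],"pics/w7.png"); wire(F,"scene",[world(P,p)],"pics/w8.png")
a=cv2.imread("pics/w7.png");b=cv2.imread("pics/w8.png");h=min(a.shape[0],b.shape[0]); cv2.imwrite("pics/w9.png",np.hstack([a[:h],b[:h]]))
E
```

```text
['scene'] [0.418  0.0975 0.0859] 190.69455906954218
['top'] [0.4144 0.0953 0.1204] 74.8874761581415
['scene', 'top'] [0.4168 0.0958 0.0947] 271.65094024652205
```

View pics/w9.png

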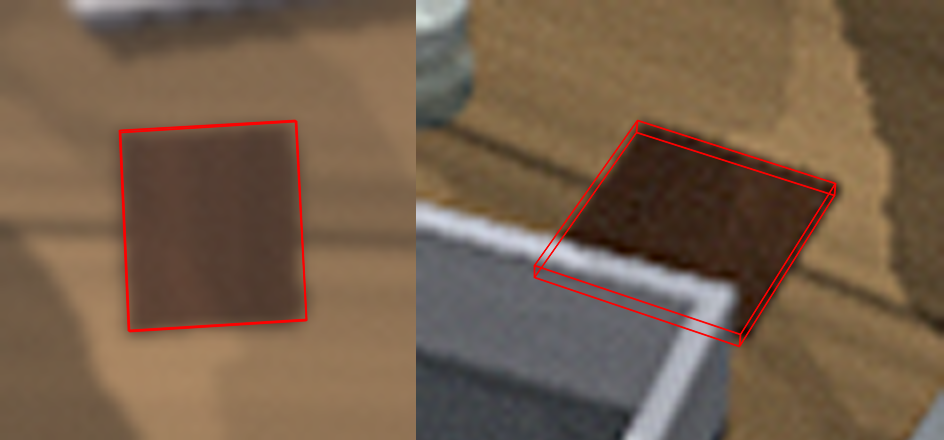

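Call:
{"fn": "move_arm", "kwargs": {
  "motion": [
    [[-1, -15, 0], [0, 0, 0.005]],
    [[-4, -45, 0], [0, 0, 0.012]],
    [[-7, -85, 0], [0, 0, 0.024]],
    [[-11, -125, 0], [0, 0, 0.036]],
    [[-14, -165, 0], [0, 0, 0.048]],
    [[-17, -200, 0], [0, 0, 0.055]],
    [[-19, -222, 0], [0, 0, 0.061]],
    [[-19, -222, -30], [0, 0, 0.061]],
    [[-19, -222, -70], [0, 0, 0.061]],
    [[-19, -222, -105], [0, 0, 0.061]],
    [[-19, -222, -128], [0, 0, 0.061]],
    [[-19, -222, -136], [0, 0, 0.061]]
  ]
}}

```text
clock: 18.35
position: [0.4276, 0.0963, 0.0999]
tool_rot: [-3.141, -0.003, -3.047]
force: [0.1, -0.6, -1.7]
grip_width: 0.017
```

Call:
{"fn": "move_arm", "kwargs": {
  "motion": [
    [[0, 0, -2], [0, 0, 0]],
    [[0, 0, -4], [0, 0, 0]],
    [[0, 0, -5], [0, 0, 0]],
    [[0, 0, -6], [0, 0, 0]],
    [[0, 0, -6.5], [0, 0, 0]],
    [[0, 0, -6.5], [0, 0, 0]]
  ]
}}

```text
clock: 19.1
position: [0.4288, 0.0974, 0.0948]
tool_rot: [-3.142, 0.0, -3.046]
force: [-0.6, -0.4, -3.1]
grip_width: 0.0171
```

```bash
python3 st.py
```

```text
19.1 [428.81  97.43  94.82] [-3.1416  0.     -3.0463] F [-0.6 -0.4 -3.1] M [-0.03 -0.07 -0.04] w 17.1
[-0.435  0.522  0.098  2.202 -0.12   0.422  1.426]
```

Call:
{"fn": "move_arm", "kwargs": {
  "motion": [
    [[0, 0, -0.5], [0, 0, 0]],
    [[0, 0, -1], [0, 0, 0]],
    [[0, 0, -1], [0, 0, 0]]
  ]
}}

```text
clock: 19.48
position: [0.429, 0.0973, 0.0946]
tool_rot: [3.141, 0.001, -3.047]
force: [-4.5, -2.1, 25.1]
grip_width: 0.017
```

```bash
python3 st.py
```

```text
19.48 [429.02  97.34  94.58] [ 3.1413e+00  6.0000e-04 -3.0467e+00] F [-4.5 -2.1 25.1] M [-0.39  1.27  0.07] w 17.0
[-0.434  0.522  0.098  2.202 -0.12   0.421  1.426]
```

Call:
{"fn": "move_arm", "kwargs": {
  "motion": [
    [[0, 0, 0.6], [0, 0, 0]],
    [[0, 0, 0.6], [0, 0, 0]]
  ]
}}

```text
clock: 19.73
position: [0.4289, 0.0974, 0.0946]
tool_rot: [3.142, 0.0, -3.047]
force: [-3.0, -0.5, 9.3]
grip_width: 0.017
```

Call:
{"fn": "move_arm", "kwargs": {
  "motion": [
    [[0, 0, 0], [0, 0, 0]],
    [[0, 0, 0], [0, 0, 0]],
    [[0, 0, 0], [0, 0, 0]],
    [[0, 0, 0], [0, 0, 0]],
    [[0, 0, 0], [0, 0, 0]],
    [[0, 0, 30], [0, 0, 0]],
    [[0, 0, 75], [0, 0, 0]],
    [[0, 0, 120], [0, 0, 0]],
    [[-20, -40, 130], [0, 0, 0]]
  ],
  "jaw": 50
}}

```text
clock: 20.85
position: [0.4104, 0.0588, 0.2267]
tool_rot: [3.14, 0.005, -3.043]
force: [1.2, -1.3, -0.6]
grip_width: 0.05
```

```bash
python3 st.py; cat > look.py <<'E'
from br import *
from wire import *
def grey(F,p):
    b=bracket(p); f=F["scene"]; u,v=proj(f,[[p[0],p[1],.006]])[0]
    return f["frame"]
if __name__=="__main__":
    import sys
    F={n:grab_frame(n) for n in ["scene","top"]}
    pickle.dump(F,open("FL.pkl","wb"))
    cv2.imwrite(sys.argv[1],F["scene"]["frame"][100:300,120:480,::-1].repeat(2,0).repeat(2,1))
E
python3 look.py pics/g7.png
```

```text
20.85 [410.37  58.78 226.67] [ 3.1403  0.0047 -3.0431] F [ 1.2 -1.3 -0.6] M [-0.07 -0.02 -0.05] w 50.0
[-0.437  0.232  0.178  2.164 -0.061  0.745  1.45 ]
```

View pics/g7.png

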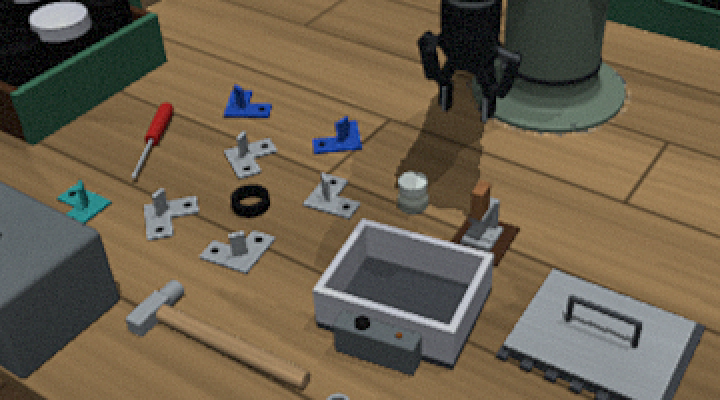

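```bash
cat > fitall.py <<'E'
from br import *
INIT={"b1":[.6327,-.1806,3.292],"b2":[.4455,-.332,1.022],"b3":[.6241,-.3411,.853],"b4":[.4635,-.1504,1.715]}
def fitone(F,p0):
    r=fit(F,bracket,np.array(p0),np.array([.005,.005,.1]))
    s=fit({"scene":F["scene"]},bracket,r[0],np.array([.003,.003,.05])); t=fit({"top":F["top"]},bracket,r[0],np.array([.003,.003,.05]))
    return r,s,t
if __name__=="__main__":
    import sys
    F=pickle.load(open(sys.argv[1],"rb"))
    for k in sys.argv[2:]:
        r,s,t=fitone(F,INIT[k]); print(k,np.round(r[0],4),round(r[1]),'scene',np.round(s[0],4),'top',np.round(t[0],4))
E
python3 fitall.py FL.pkl b1 b2 b3 b4
```

```text
b1 [ 0.6327 -0.1806  3.2894] 428 scene [ 0.6329 -0.1803  3.2837] top [ 0.6336 -0.1827  3.2784]
b2 [ 0.4455 -0.3321  1.015 ] 498 scene [ 0.4457 -0.3315  1.0286] top [ 0.4456 -0.3334  1.0221]
b3 [ 0.6241 -0.3411  0.853 ] 349 scene [ 0.6241 -0.3411  0.853 ] top [ 0.6249 -0.342   0.8637]
b4 [ 0.4634 -0.1503  1.7125] 354 scene [ 0.4635 -0.1502  1.7055] top [ 0.4637 -0.1521  1.7211]
```

Call:
{"fn": "move_arm", "kwargs": {
  "motion": [
    [[2, -10, 0], [0, 0, -0.18]],
    [[6, -25, 0], [0, 0, -0.36]],
    [[11, -45, 0], [0, 0, -0.54]],
    [[16, -65, 0], [0, 0, -0.72]],
    [[21, -85, 0], [0, 0, -0.9]],
    [[27, -105, 0], [0, 0, -1.08]],
    [[33, -125, 0], [0, 0, -1.26]],
    [[39, -148, 0], [0, 0, -1.44]],
    [[45, -170, 0], [0, 0, -1.62]],
    [[50, -190, 0], [0, 0, -1.8]],
    [[54, -203, 0], [0, 0, -1.98]],
    [[54.7, -208, -20], [0, 0, -2.16]]
  ],
  "jaw": 40
}}

```text
clock: 22.45
position: [0.4643, -0.1513, 0.2047]
tool_rot: [3.14, -0.001, 1.07]
force: [1.0, 0.4, -1.2]
grip_width: 0.0401
```

Call:
{"fn": "move_arm", "kwargs": {
  "motion": [
    [[0, 0, -40], [0, 0, -0.151]],
    [[0, 0, -80], [0, 0, -0.151]],
    [[0, 0, -115], [0, 0, -0.151]],
    [[0, 0, -115], [0, 0, -0.151]]
  ]
}}

```text
clock: 22.95
position: [0.4624, -0.1505, 0.0878]
tool_rot: [-3.138, 0.002, 0.925]
force: [-0.5, -0.0, 0.3]
grip_width: 0.0397
```

```bash
python3 st.py; python3 - <<'E'
from h import *
F={n:grab_frame(n) for n in ["scene"]}
q=proj(F["scene"],[[.4635,-.15,.05]])[0].astype(int); a=F["scene"]["frame"][q[1]-40:q[1]+40,q[0]-50:q[0]+50,::-1]
cv2.imwrite("pics/g8.png",cv2.resize(a,None,fx=6.5,fy=6.5,interpolation=cv2.INTER_CUBIC))
E
```

```text
22.95 [ 462.36 -150.5    87.84] [-3.1383e+00  1.9000e-03  9.2530e-01] F [-0.5 -0.   0.3] M [0.01 0.   0.04] w 39.7
[-0.201  0.662  0.541  2.103 -0.65   0.55   0.172]
```

View pics/g8.png

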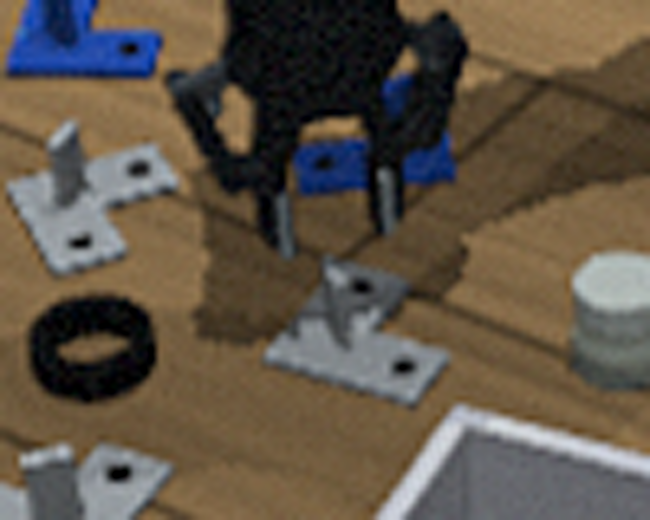

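Call:
{"fn": "move_arm", "kwargs": {
  "motion": [
    [[0, 0, -20], [0, 0, 0]],
    [[0, 0, -40], [0, 0, 0]],
    [[0, 0, -51], [0, 0, 0]],
    [[0, 0, -51], [0, 0, 0]],
    [[0, 0, -51], [0, 0, 0]]
  ]
}}

```text
clock: 23.62
position: [0.464, -0.1508, 0.0393]
tool_rot: [3.141, -0.0, 0.926]
force: [-0.6, -0.3, 0.5]
grip_width: 0.0401
```

Call:
{"fn": "move_arm", "kwargs": {
  "motion": [
    [[0, 0, 0], [0, 0, 0]],
    [[0, 0, 0], [0, 0, 0]],
    [[0, 0, 0], [0, 0, 0]],
    [[0, 0, 0], [0, 0, 0]],
    [[0, 0, 0], [0, 0, 0]],
    [[0, 0, 0], [0, 0, 0]]
  ],
  "jaw": 0,
  "grip_force": 70
}}

```text
clock: 24.38
position: [0.4637, -0.1506, 0.0389]
tool_rot: [3.141, -0.0, 0.926]
force: [-2.0, 0.3, 10.6]
grip_width: 0.0062
```

```bash
python3 st.py
```

```text
24.38 [ 463.72 -150.61   38.87] [ 3.1412e+00 -5.0000e-04  9.2590e-01] F [-2.   0.3 10.6] M [0.23 0.35 0.11] w 6.2
[-0.126  0.74   0.435  2.111 -0.729  0.441  0.239]
```

Call:
{"fn": "move_arm", "kwargs": {
  "motion": [
    [[0, 0, 15], [0, 0, 0]],
    [[0, 0, 50], [0, 0, 0]],
    [[0, 0, 90], [0, 0, 0]],
    [[0, 0, 120], [0, 0, 0]],
    [[15, 17, 130], [0, 0, 0.01]],
    [[40, 46, 130], [0, 0, 0.02]],
    [[67, 77, 130], [0, 0, 0.03]],
    [[95, 109, 130], [0, 0, 0.035]],
    [[123, 141, 130], [0, 0, 0.035]],
    [[147, 169, 130], [0, 0, 0.035]],
    [[162, 185.4, 130], [0, 0, 0.035]],
    [[162, 185.4, 130], [0, 0, 0.035]]
  ]
}}

```text
clock: 25.88
position: [0.6259, 0.0363, 0.1688]
tool_rot: [3.141, 0.0, 0.963]
force: [-0.7, 0.5, -2.4]
grip_width: 0.006
```

```bash
python3 st.py; cat > wl.py <<'E'
from wire import *
import sys
# overlay oven + brackets at poses: argv name, oven pose
def ovenw(p):
    p=np.append(p,0)
    return [world(box(-65,65,-86,86,12,70,'i'),p)]
if __name__=="__main__":
    F={n:grab_frame(n) for n in ["scene","top"]}
    pickle.dump(F,open("FL.pkl","wb"))
    o=observe(); P=o["position"]; yaw=o["tool_rot"][2]+np.pi/4
    b=[P[0],P[1],yaw,P[2]-.0389]
    g=[world(box(-65,65,-86,86,69.9,70,'i'),np.array([.5915,.0765,.175,0]))]+bracket(b)
    for n in F: wire(F,n,g,f"pics/_{n}.png",pad=8,maxw=390)
    a=cv2.imread("pics/_scene.png");b=cv2.imread("pics/_top.png");h=max(a.shape[0],b.shape[0])
    im=np.zeros((h,a.shape[1]+b.shape[1],3),np.uint8);im[:a.shape[0],:a.shape[1]]=a;im[:b.shape[0],a.shape[1]:]=b
    cv2.imwrite(sys.argv[1],im)
E
python3 wl.py pics/h1.png
```

```text
25.88 [625.88  36.25 168.82] [3.1414e+00 2.0000e-04 9.6290e-01] F [-0.7  0.5 -2.4] M [-0.07  0.06 -0.03] w 6.0
[-0.581  0.736  0.679  1.696 -0.562  0.914 -0.282]
```

View pics/h1.png

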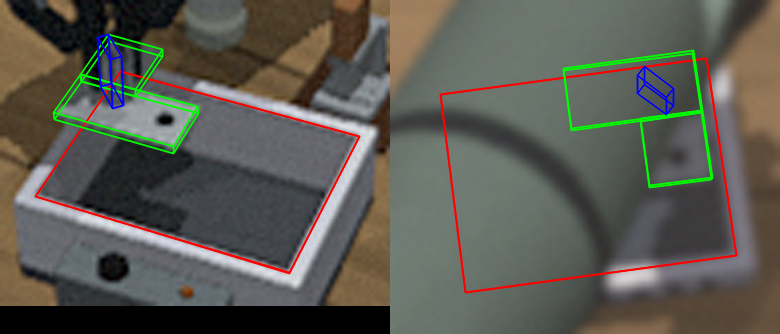

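Call:
{"fn": "move_arm", "kwargs": {
  "motion": [
    [[0, 0, -25], [0, 0, 0]],
    [[0, 0, -50], [0, 0, 0]],
    [[0, 0, -65], [0, 0, 0]],
    [[0, 0, -75], [0, 0, 0]],
    [[0, 0, -85], [0, 0, 0]],
    [[0, 0, -95], [0, 0, 0]],
    [[0, 0, -105], [0, 0, 0]],
    [[0, 0, -112], [0, 0, 0]],
    [[0, 0, -114], [0, 0, 0]],
    [[0, 0, -114], [0, 0, 0]]
  ]
}}

```text
clock: 27.22
position: [0.6256, 0.0348, 0.0545]
tool_rot: [3.142, -0.0, 0.961]
force: [-0.7, -0.1, -2.1]
grip_width: 0.0061
```

```bash
python3 st.py; python3 wl.py pics/h2.png
```

```text
27.23 [625.59  34.76  54.45] [ 3.1415 -0.      0.9607] F [-0.7 -0.1 -2.1] M [-0.02  0.01  0.05] w 6.1
[-0.508  0.879  0.561  1.742 -0.67   0.72  -0.2  ]
```

View pics/h2.png

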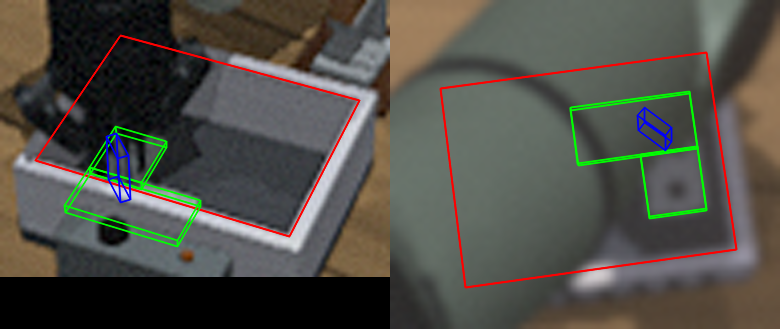

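Call:
{"fn": "move_arm", "kwargs": {
  "motion": [
    [[0.7, -4, 0], [0, 0, 0]],
    [[1.2, -6.9, 0], [0, 0, 0]],
    [[1.2, -6.9, 0], [0, 0, 0]]
  ]
}}

```text
clock: 27.7
position: [0.6268, 0.0274, 0.0545]
tool_rot: [3.141, 0.0, 0.96]
force: [0.1, 0.5, -2.2]
grip_width: 0.0062
```

Call:
{"fn": "move_arm", "kwargs": {
  "motion": [
    [[0.2, -1, 0], [0, 0, 0]],
    [[0.2, -1, 0], [0, 0, 0]]
  ]
}}

```text
clock: 27.95
position: [0.6269, 0.0269, 0.0544]
tool_rot: [-3.142, 0.0, 0.961]
force: [0.1, 0.8, -1.6]
grip_width: 0.0057
```

Call:
{"fn": "move_arm", "kwargs": {
  "motion": [
    [[0.2, -1, 0], [0, 0, 0]],
    [[0.2, -1, 0], [0, 0, 0]]
  ]
}}

```text
clock: 28.2
position: [0.6271, 0.0258, 0.0544]
tool_rot: [3.142, 0.0, 0.961]
force: [-0.6, 0.5, -1.9]
grip_width: 0.0061
```

Call:
{"fn": "move_arm", "kwargs": {
  "motion": [
    [[0.2, -1, 0], [0, 0, 0]],
    [[0.2, -1, 0], [0, 0, 0]]
  ]
}}

```text
clock: 28.45
position: [0.6273, 0.0248, 0.0544]
tool_rot: [3.142, 0.0, 0.961]
force: [-0.3, -0.4, -1.7]
grip_width: 0.0065
```

Call:
{"fn": "move_arm", "kwargs": {
  "motion": [
    [[0.2, -1, 0], [0, 0, 0]],
    [[0.2, -1, 0], [0, 0, 0]]
  ]
}}

```text
clock: 28.7
position: [0.6275, 0.0238, 0.0544]
tool_rot: [3.142, -0.0, 0.961]
force: [-0.9, -0.2, -3.0]
grip_width: 0.0062
```

Call:
{"fn": "move_arm", "kwargs": {
  "motion": [
    [[0.2, -1, 0], [0, 0, 0]],
    [[0.2, -1, 0], [0, 0, 0]]
  ]
}}

```text
clock: 28.95
position: [0.6277, 0.0228, 0.0544]
tool_rot: [-3.142, 0.0, 0.961]
force: [-0.3, -0.1, -1.6]
grip_width: 0.006
```

Call:
{"fn": "move_arm", "kwargs": {
  "motion": [
    [[0.2, -1, 0], [0, 0, 0]],
    [[0.2, -1, 0], [0, 0, 0]]
  ]
}}

```text
clock: 29.2
position: [0.6279, 0.0226, 0.0544]
tool_rot: [-3.141, -0.001, 0.961]
force: [-1.7, 6.0, 0.4]
grip_width: 0.006
```

```bash
python3 st.py; python3 wl.py pics/h3.png
```

```text
29.2 [627.86  22.57  54.39] [-3.1408e+00 -6.0000e-04  9.6110e-01] F [-1.7  6.   0.4] M [ 1.11  0.21 -0.13] w 6.0
[-0.485  0.881  0.559  1.737 -0.668  0.723 -0.182]
```

View pics/h3.png

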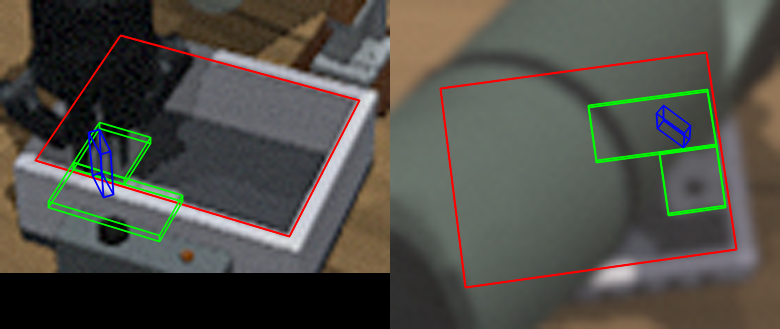

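Call:
{"fn": "move_arm", "kwargs": {
  "motion": [
    [[-0.5, 2.7, 0], [0, 0, 0]],
    [[3.5, 3.4, 0], [0, 0, 0]],
    [[6.4, 3.9, 0], [0, 0, 0]],
    [[6.4, 3.9, 0], [0, 0, 0]]
  ]
}}

```text
clock: 29.8
position: [0.6346, 0.0257, 0.0543]
tool_rot: [3.141, 0.0, 0.961]
force: [0.7, 0.4, -2.4]
grip_width: 0.006
```

Call:
{"fn": "move_arm", "kwargs": {
  "motion": [
    [[1, 0.2, 0], [0, 0, 0]],
    [[1, 0.2, 0], [0, 0, 0]]
  ]
}}

```text
clock: 30.05
position: [0.6353, 0.0259, 0.0544]
tool_rot: [-3.142, 0.0, 0.961]
force: [-0.3, 0.3, -1.8]
grip_width: 0.0056
```

Call:
{"fn": "move_arm", "kwargs": {
  "motion": [
    [[1, 0.2, 0], [0, 0, 0]],
    [[1, 0.2, 0], [0, 0, 0]]
  ]
}}

```text
clock: 30.3
position: [0.6364, 0.0262, 0.0544]
tool_rot: [3.142, -0.0, 0.961]
force: [-0.5, 0.1, -1.8]
grip_width: 0.0058
```

Call:
{"fn": "move_arm", "kwargs": {
  "motion": [
    [[1, 0.2, 0], [0, 0, 0]],
    [[1, 0.2, 0], [0, 0, 0]]
  ]
}}

```text
clock: 30.55
position: [0.6374, 0.0264, 0.0544]
tool_rot: [3.142, -0.0, 0.961]
force: [-0.6, -1.1, -2.3]
grip_width: 0.0062
```

Call:
{"fn": "move_arm", "kwargs": {
  "motion": [
    [[1, 0.2, 0], [0, 0, 0]],
    [[1, 0.2, 0], [0, 0, 0]]
  ]
}}

```text
clock: 30.8
position: [0.6384, 0.0266, 0.0544]
tool_rot: [3.142, -0.0, 0.961]
force: [-0.2, 0.1, -2.4]
grip_width: 0.0059
```

Call:
{"fn": "move_arm", "kwargs": {
  "motion": [
    [[1, 0.2, 0], [0, 0, 0]],
    [[1, 0.2, 0], [0, 0, 0]]
  ]
}}

```text
clock: 31.05
position: [0.6394, 0.0268, 0.0544]
tool_rot: [3.142, -0.0, 0.961]
force: [-0.2, -0.4, -1.7]
grip_width: 0.0058
```

Call:
{"fn": "move_arm", "kwargs": {
  "motion": [
    [[1, 0.2, 0], [0, 0, 0]],
    [[1, 0.2, 0], [0, 0, 0]]
  ]
}}

```text
clock: 31.3
position: [0.6397, 0.0269, 0.0542]
tool_rot: [-3.14, 0.001, 0.961]
force: [-4.3, -1.0, 0.1]
grip_width: 0.0059
```

Call:
{"fn": "move_arm", "kwargs": {
  "motion": [
    [[-4, -0.7, 0], [0, 0, 0]],
    [[-14, -2.5, 0], [0, 0, 0]],
    [[-26, -4.6, 0], [0, 0, 0]],
    [[-38, -6.7, 0], [0, 0, 0]],
    [[-46, -8.1, 0], [0, 0, 0]],
    [[-46, -8.1, 0], [0, 0, 0]],
    [[-46, -8.1, 0], [0, 0, 0]]
  ]
}}

```text
clock: 32.17
position: [0.5947, 0.019, 0.0545]
tool_rot: [3.141, -0.0, 0.961]
force: [0.8, -0.2, -2.1]
grip_width: 0.0056
```

Call:
{"fn": "move_arm", "kwargs": {
  "motion": [
    [[-1, -0.2, 0], [0, 0, 0]],
    [[-1, -0.2, 0], [0, 0, 0]]
  ]
}}

```text
clock: 32.42
position: [0.5933, 0.0187, 0.0543]
tool_rot: [-3.142, 0.0, 0.961]
force: [-0.4, -0.7, -2.1]
grip_width: 0.0058
```

Call:
{"fn": "move_arm", "kwargs": {
  "motion": [
    [[-1, -0.2, 0], [0, 0, 0]],
    [[-1, -0.2, 0], [0, 0, 0]]
  ]
}}

```text
clock: 32.67
position: [0.5923, 0.0185, 0.0544]
tool_rot: [-3.142, 0.0, 0.961]
force: [-0.1, 0.2, -2.5]
grip_width: 0.006
```

Call:
{"fn": "move_arm", "kwargs": {
  "motion": [
    [[-1, -0.2, 0], [0, 0, 0]],
    [[-1, -0.2, 0], [0, 0, 0]]
  ]
}}

```text
clock: 32.92
position: [0.5912, 0.0183, 0.0544]
tool_rot: [-3.142, 0.0, 0.961]
force: [-0.6, 0.2, -2.4]
grip_width: 0.006
```

Call:
{"fn": "move_arm", "kwargs": {
  "motion": [
    [[-1, -0.2, 0], [0, 0, 0]],
    [[-1, -0.2, 0], [0, 0, 0]]
  ]
}}

```text
clock: 33.17
position: [0.5903, 0.0181, 0.0544]
tool_rot: [3.142, -0.0, 0.961]
force: [0.3, -0.6, -2.1]
grip_width: 0.0059
```

Call:
{"fn": "move_arm", "kwargs": {
  "motion": [
    [[-1, -0.2, 0], [0, 0, 0]],
    [[-1, -0.2, 0], [0, 0, 0]]
  ]
}}

```text
clock: 33.42
position: [0.5901, 0.0181, 0.0547]
tool_rot: [3.14, -0.001, 0.961]
force: [4.1, 0.9, -3.3]
grip_width: 0.0059
```

Call:
{"fn": "move_arm", "kwargs": {
  "motion": [
    [[5, 1.2, 0], [0, 0, 0]],
    [[17, 3.8, 0], [0, 0, 0]],
    [[30, 6.7, 0], [0, 0, 0]],
    [[41, 9, 0], [0, 0, 0]],
    [[46, 10.1, 0], [0, 0, 0]],
    [[46, 10.1, 0], [0, 0, 0]],
    [[46, 10.1, -1], [0, 0, 0]],
    [[46, 10.1, -2], [0, 0, 0]],
    [[46, 10.1, -3], [0, 0, 0]],
    [[46, 10.1, -3], [0, 0, 0]]
  ]
}}

```text
clock: 34.67
position: [0.6352, 0.028, 0.0513]
tool_rot: [-3.141, 0.0, 0.961]
force: [-0.4, 0.1, -2.0]
grip_width: 0.0058
```

```bash
python3 st.py
```

```text
34.67 [635.23  27.99  51.33] [-3.1415e+00  1.0000e-04  9.6070e-01] F [-0.4  0.1 -2. ] M [-0.05 -0.02  0.02] w 5.8
[-0.49   0.894  0.56   1.716 -0.669  0.731 -0.194]
```

Nearly on the floor; lower another half millimetre or so and release with a small opening.

Call:
{"fn": "move_arm", "kwargs": {
  "motion": [
    [[0, 0, -0.4], [0, 0, 0]],
    [[0, 0, -0.6], [0, 0, 0]],
    [[0, 0, -0.6], [0, 0, 0]]
  ]
}}

```text
clock: 35.05
position: [0.6353, 0.028, 0.051]
tool_rot: [3.142, -0.0, 0.961]
force: [-1.8, -0.8, 3.4]
grip_width: 0.0062
```

Call:
{"fn": "move_arm", "kwargs": {
  "motion": [
    [[0, 0, 0], [0, 0, 0]],
    [[0, 0, 0], [0, 0, 0]],
    [[0, 0, 0], [0, 0, 0]],
    [[0, 0, 15], [0, 0, 0]],
    [[0, 0, 45], [0, 0, 0]],
    [[0, 0, 95], [0, 0, 0]],
    [[0, 0, 145], [0, 0, 0]],
    [[0, 0, 150], [0, 0, 0]]
  ],
  "jaw": 22
}}

```text
clock: 36.05
position: [0.6367, 0.0276, 0.2052]
tool_rot: [3.137, -0.004, 0.96]
force: [-0.2, 0.5, -1.6]
grip_width: 0.022
```

```bash
python3 st.py
```

```text
36.05 [636.67  27.61 205.16] [ 3.1375 -0.0038  0.9604] F [-0.2  0.5 -1.6] M [-0.03 -0.02  0.01] w 22.0
[-0.577  0.708  0.71   1.645 -0.534  0.986 -0.296]
```

Call:
{"fn": "move_arm", "kwargs": {
  "motion": [
    [[-10, -19, 0], [0, 0, -0.05]],
    [[-29, -55, 0], [0, 0, -0.13]],
    [[-52, -99, 0], [0, 0, -0.22]],
    [[-75, -143, 0], [0, 0, -0.31]],
    [[-98, -186, 0], [0, 0, -0.4]],
    [[-121, -229, 0], [0, 0, -0.49]],
    [[-144, -273, 0], [0, 0, -0.58]],
    [[-167, -316, 0], [0, 0, -0.67]],
    [[-183, -347, -20], [0, 0, -0.72]],
    [[-189.8, -360, -50], [0, 0, -0.727]],
    [[-189.8, -360, -90], [0, 0, -0.727]],
    [[-189.8, -360, -110], [0, 0, -0.727]]
  ],
  "jaw": 40
}}

```text
clock: 37.55
position: [0.4438, -0.332, 0.0889]
tool_rot: [-3.14, 0.002, 0.232]
force: [0.0, -0.0, 1.1]
grip_width: 0.0402
```

Call:
{"fn": "move_arm", "kwargs": {
  "motion": [
    [[0, 0, 0], [0, 0, 0]]
  ]
}}

```text
clock: 37.67
position: [0.4446, -0.3319, 0.0901]
tool_rot: [-3.14, 0.002, 0.233]
force: [0.8, -0.7, -0.3]
grip_width: 0.0401
```

```bash
python3 st.py; python3 - <<'E'
from h import *
F={n:grab_frame(n) for n in ["scene","top"]}
pickle.dump(F,open("FL.pkl","wb"))
def crop(P,h):
    q=proj(F["scene"],[P])[0].astype(int); return F["scene"]["frame"][q[1]-h:q[1]+h,q[0]-h:q[0]+h,::-1]
a=crop([.4455,-.332,.05],40);b=crop([.59,.077,.04],40)
cv2.imwrite("pics/g9.png",np.hstack([cv2.resize(x,(390,390),interpolation=cv2.INTER_CUBIC) for x in (a,b)]))
E
```

```text
37.67 [ 444.61 -331.91   90.07] [-3.1403e+00  1.8000e-03  2.3280e-01] F [ 0.8 -0.7 -0.3] M [-0.02 -0.08 -0.  ] w 40.1
[ 0.054  0.794  0.715  1.932 -0.786  0.722 -0.092]
```

View pics/g9.png

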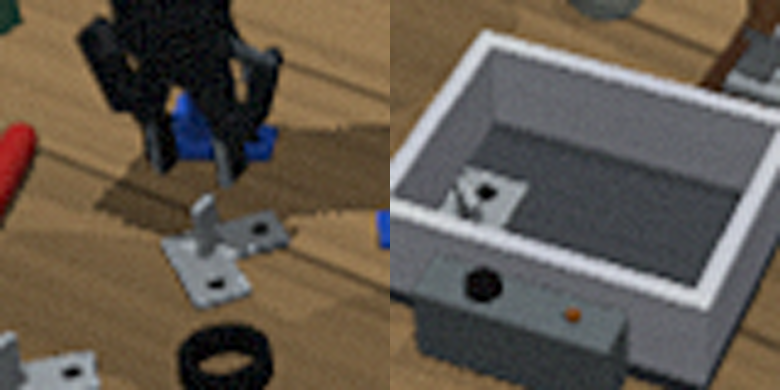

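Call:
{"fn": "move_arm", "kwargs": {
  "motion": [
    [[0, 0, -20], [0, 0, 0]],
    [[0, 0, -40], [0, 0, 0]],
    [[0, 0, -52], [0, 0, 0]],
    [[0, 0, -52], [0, 0, 0]],
    [[0, 0, -52], [0, 0, 0]]
  ]
}}

```text
clock: 38.4
position: [0.4455, -0.3323, 0.0391]
tool_rot: [3.141, -0.0, 0.233]
force: [-0.5, -1.1, 0.5]
grip_width: 0.0399
```

Call:
{"fn": "move_arm", "kwargs": {
  "motion": [
    [[0, 0, 0], [0, 0, 0]],
    [[0, 0, 0], [0, 0, 0]],
    [[0, 0, 0], [0, 0, 0]],
    [[0, 0, 0], [0, 0, 0]],
    [[0, 0, 0], [0, 0, 0]],
    [[0, 0, 0], [0, 0, 0]]
  ],
  "jaw": 0
}}

```text
clock: 39.15
position: [0.4458, -0.3321, 0.0393]
tool_rot: [3.141, -0.001, 0.234]
force: [-0.5, 2.0, 5.9]
grip_width: 0.0062
```

```bash
python3 st.py
```

```text
39.15 [ 445.76 -332.08   39.28] [ 3.1413e+00 -7.0000e-04  2.3380e-01] F [-0.5  2.   5.9] M [0.22 0.15 0.03] w 6.2
[ 0.107  0.862  0.63   1.941 -0.861  0.631 -0.033]
```

Call:
{"fn": "move_arm", "kwargs": {
  "motion": [
    [[0, 0, 12], [0, 0, 0]],
    [[0, 0, 50], [0, 0, 0]],
    [[0, 0, 95], [0, 0, 0]],
    [[5, 12, 130], [0, 0, 0.03]],
    [[16, 40, 135], [0, 0, 0.1]],
    [[33, 83, 135], [0, 0, 0.19]],
    [[51, 128, 135], [0, 0, 0.28]],
    [[69, 174, 135], [0, 0, 0.37]],
    [[87, 220, 135], [0, 0, 0.46]],
    [[105, 266, 135], [0, 0, 0.55]],
    [[123, 312, 135], [0, 0, 0.63]],
    [[141, 357, 135], [0, 0, 0.69]]
  ]
}}

```text
clock: 40.65
position: [0.5868, 0.0266, 0.1746]
tool_rot: [3.141, -0.0, 0.926]
force: [0.8, -0.7, -0.7]
grip_width: 0.0058
```

Call:
{"fn": "move_arm", "kwargs": {
  "motion": [
    [[17, 43, 0], [0, 0, 0.02]],
    [[28, 70, 0], [0, 0, 0.037]],
    [[34.1, 85.7, 0], [0, 0, 0.037]],
    [[34.1, 85.7, -20], [0, 0, 0.037]],
    [[34.1, 85.7, -40], [0, 0, 0.037]],
    [[34.1, 85.7, -50], [0, 0, 0.037]],
    [[34.1, 85.7, -55], [0, 0, 0.037]],
    [[34.1, 85.7, -55], [0, 0, 0.037]]
  ]
}}

```text
clock: 41.65
position: [0.6206, 0.1103, 0.1187]
tool_rot: [-3.142, 0.0, 0.96]
force: [0.1, 0.0, -2.2]
grip_width: 0.0061
```

```bash
python3 st.py; cat > chk.py <<'E'
from wire import *
import sys
OVN=np.array([.5922,.0762,.175])
REL={"A":(34,-55,90),"B":(34,29,90),"C":(-34,-29,270),"D":(-34,55,270)}
def place(k,z=.012):
    x,y,a=REL[k]; c,s=np.cos(OVN[2]),np.sin(OVN[2]); return np.array([OVN[0]+(x*c-y*s)/1e3,OVN[1]+(x*s+y*c)/1e3,OVN[2]+np.radians(a),z])
if __name__=="__main__":
    F={n:grab_frame(n) for n in ["scene","top"]}
    pickle.dump(F,open("FL.pkl","wb"))
    o=observe(); P=o["position"]
    g=[world(box(-65,65,-86,86,69.9,70,'i'),np.append(OVN,0))]
    if len(sys.argv)>2 and sys.argv[2]!='-':
        flip=np.pi*int(sys.argv[3]); b=[P[0],P[1],o["tool_rot"][2]+np.pi/4+flip,P[2]-.039]; g+=bracket(b)
    for k in (sys.argv[4] if len(sys.argv)>4 else ""): g+=[sum(bracket(place(k)),[])]
    for n in F: wire(F,n,g,f"pics/_{n}.png",pad=8,maxw=390)
    a=cv2.imread("pics/_scene.png");b=cv2.imread("pics/_top.png");h=max(a.shape[0],b.shape[0])
    im=np.zeros((h,a.shape[1]+b.shape[1],3),np.uint8);im[:a.shape[0],:a.shape[1]]=a;im[:b.shape[0],a.shape[1]:]=b
    cv2.imwrite(sys.argv[1],im)
    for k in REL: print(k,np.round(place(k),4))
E
python3 chk.py pics/h4.png h 0 A
```

```text
41.65 [620.61 110.28 118.68] [-3.1415e+00  3.0000e-04  9.6020e-01] F [ 0.1  0.  -2.2] M [-0.05 -0.04  0.01] w 6.1
[-0.672  0.805  0.64   1.714 -0.619  0.836 -0.361]
A [0.6353 0.028  1.7458 0.012 ]
B [0.6206 0.1107 1.7458 0.012 ]
C [0.5638 0.0417 4.8874 0.012 ]
D [0.5491 0.1244 4.8874 0.012 ]
```

View pics/h4.png

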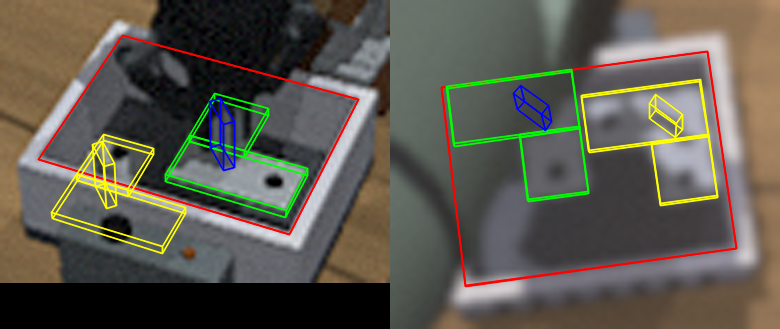

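Call:
{"fn": "move_arm", "kwargs": {
  "motion": [
    [[0, 0, -15], [0, 0, 0]],
    [[0, 0, -30], [0, 0, 0]],
    [[0, 0, -45], [0, 0, 0]],
    [[0, 0, -57], [0, 0, 0]],
    [[0, 0, -64], [0, 0, 0]],
    [[0, 0, -66], [0, 0, 0]],
    [[0, 0, -67], [0, 0, 0]],
    [[0, 0, -67], [0, 0, 0]]
  ]
}}

```text
clock: 42.75
position: [0.6208, 0.1107, 0.0521]
tool_rot: [3.141, -0.0, 0.961]
force: [-0.3, 0.4, -2.2]
grip_width: 0.0059
```

```bash
python3 st.py
```

```text
42.75 [620.78 110.73  52.08] [ 3.1413e+00 -3.0000e-04  9.6080e-01] F [-0.3  0.4 -2.2] M [-0.01  0.03 -0.06] w 5.9
[-0.631  0.89   0.569  1.732 -0.682  0.726 -0.314]
```

Call:
{"fn": "move_arm", "kwargs": {
  "motion": [
    [[0, 0, -0.6], [0, 0, 0]],
    [[0, 0, -1.2], [0, 0, 0]],
    [[0, 0, -1.2], [0, 0, 0]]
  ]
}}

```text
clock: 43.12
position: [0.6208, 0.1107, 0.0513]
tool_rot: [3.142, -0.001, 0.961]
force: [-3.4, 0.1, 8.5]
grip_width: 0.0061
```

Call:
{"fn": "move_arm", "kwargs": {
  "motion": [
    [[0, 0, 0], [0, 0, 0]],
    [[0, 0, 0], [0, 0, 0]],
    [[0, 0, 0], [0, 0, 0]],
    [[0, 0, 15], [0, 0, 0]],
    [[0, 0, 45], [0, 0, 0]],
    [[0, 0, 90], [0, 0, 0]],
    [[0, 0, 125], [0, 0, 0]],
    [[0, -20, 130], [0, 0, 0]],
    [[0, -60, 130], [0, 0, 0]],
    [[0, -110, 130], [0, 0, 0]],
    [[0, -170, 130], [0, 0, 0]],
    [[0, -230, 130], [0, 0, 0]]
  ],
  "jaw": 22
}}

```text
clock: 44.62
position: [0.6199, -0.1218, 0.1806]
tool_rot: [-3.141, 0.0, 0.96]
force: [0.8, -0.3, 0.1]
grip_width: 0.0219
```

```bash
python3 st.py; python3 chk.py pics/h5.png - 0 AB
```

```text
44.62 [ 619.9  -121.77  180.6 ] [-3.1413e+00  3.0000e-04  9.6040e-01] F [ 0.8 -0.3  0.1] M [-0.05  0.02 -0.01] w 21.9
[-0.325  0.726  0.678  1.674 -0.542  0.939 -0.051]
A [0.6353 0.028  1.7458 0.012 ]
B [0.6206 0.1107 1.7458 0.012 ]
C [0.5638 0.0417 4.8874 0.012 ]
D [0.5491 0.1244 4.8874 0.012 ]
```

View pics/h5.png

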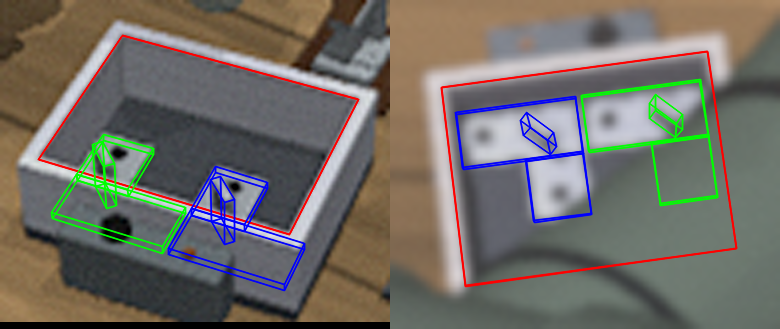

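```bash
python3 - <<'E'
import pickle,cv2
F=pickle.load(open("FL.pkl","rb"))
cv2.imwrite("pics/g10.png",F["scene"]["frame"][120:280,140:400,::-1].repeat(3,0).repeat(3,1))
E
python3 - <<'E'
from fitall import *
F=pickle.load(open("FL.pkl","rb"))
for k in ("b1","b3"):
    s=fit({"scene":F["scene"]},bracket,np.array(INIT[k]),np.array([.003,.003,.05])); print(k,s)
E
```

```text
b1 (array([ 0.6297, -0.1796,  3.292 ]), np.float64(550.2160954258524))
b3 (array([ 0.6241, -0.3411,  0.853 ]), np.float64(237.7370890994177))
```

View pics/g10.png

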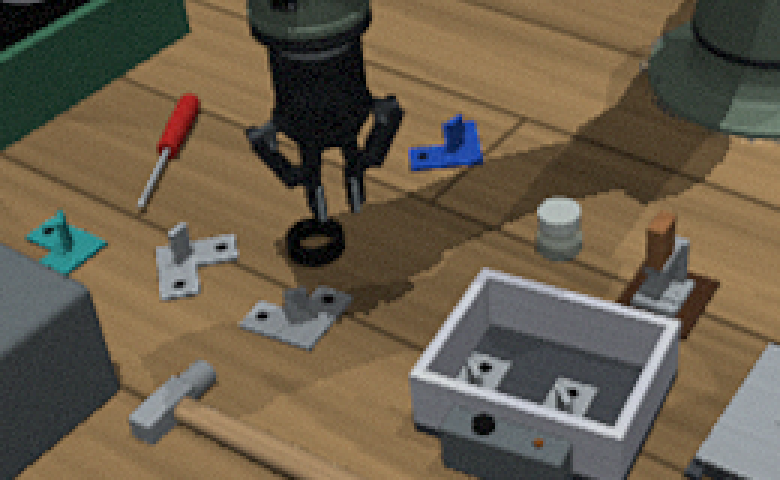

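Call:
{"fn": "move_arm", "kwargs": {
  "motion": [
    [[2, -8, 0], [0, 0, -0.1]],
    [[5, -20, 0], [0, 0, -0.28]],
    [[8, -35, 0], [0, 0, -0.46]],
    [[11, -50, 0], [0, 0, -0.64]],
    [[12.2, -61.3, 0], [0, 0, -0.82]],
    [[12.2, -61.3, 0], [0, 0, -1.0]],
    [[12.2, -61.3, 0], [0, 0, -1.18]],
    [[12.2, -61.3, 0], [0, 0, -1.36]],
    [[12.2, -61.3, -20], [0, 0, -1.52]],
    [[12.2, -61.3, -55], [0, 0, -1.601]],
    [[12.2, -61.3, -85], [0, 0, -1.601]],
    [[12.2, -61.3, -85], [0, 0, -1.601]]
  ],
  "jaw": 40
}}

```text
clock: 46.22
position: [0.6315, -0.1809, 0.094]
tool_rot: [3.14, 0.003, -0.641]
force: [-1.0, -0.5, 0.6]
grip_width: 0.04
```

```bash
python3 st.py; python3 - <<'E'
from h import *
F={n:grab_frame(n) for n in ["scene","top"]}
def crop(P,h):
    q=proj(F["scene"],[P])[0].astype(int); return F["scene"]["frame"][q[1]-h:q[1]+h,q[0]-h:q[0]+h,::-1]
a=crop([.633,-.18,.05],40)
cv2.imwrite("pics/g11.png",cv2.resize(a,(480,480),interpolation=cv2.INTER_CUBIC))
E
```

```text
46.23 [ 631.45 -180.87   93.97] [ 3.14e+00  3.00e-03 -6.41e-01] F [-1.  -0.5  0.6] M [0.04 0.04 0.05] w 40.0
[-0.35   1.029  0.961  1.652 -0.974  1.014 -1.261]
```

View pics/g11.png

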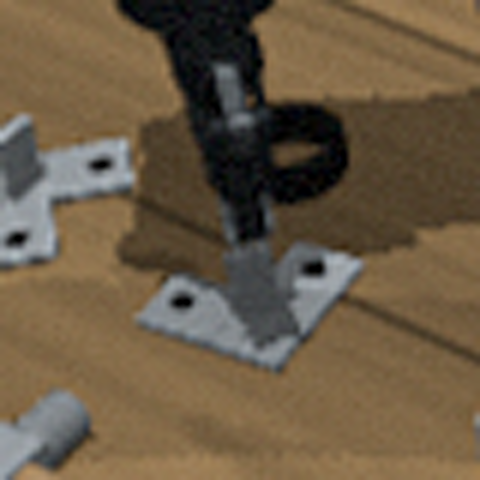

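Call:
{"fn": "move_arm", "kwargs": {
  "motion": [
    [[0, 0, -20], [0, 0, 0]],
    [[0, 0, -42], [0, 0, 0]],
    [[0, 0, -57], [0, 0, 0]],
    [[0, 0, -57], [0, 0, 0]],
    [[0, 0, -57], [0, 0, 0]]
  ]
}}

```text
clock: 46.95
position: [0.633, -0.1809, 0.039]
tool_rot: [3.141, -0.001, -0.64]
force: [-0.0, -0.8, -0.3]
grip_width: 0.0397
```

Call:
{"fn": "move_arm", "kwargs": {
  "motion": [
    [[0, 0, 0], [0, 0, 0]],
    [[0, 0, 0], [0, 0, 0]],
    [[0, 0, 0], [0, 0, 0]],
    [[0, 0, 0], [0, 0, 0]],
    [[0, 0, 0], [0, 0, 0]],
    [[0, 0, 0], [0, 0, 0]]
  ],
  "jaw": 0
}}

```text
clock: 47.7
position: [0.6331, -0.1807, 0.0392]
tool_rot: [-3.141, -0.001, -0.64]
force: [-0.6, 0.4, 6.1]
grip_width: 0.0059
```

```bash
python3 st.py
```

```text
47.7 [ 633.14 -180.68   39.19] [-3.1412e+00 -8.0000e-04 -6.4020e-01] F [-0.6  0.4  6.1] M [ 0.15  0.13 -0.  ] w 5.9
[-0.324  1.091  0.9    1.662 -1.039  0.938 -1.221]
```

Call:
{"fn": "move_arm", "kwargs": {
  "motion": [
    [[0, 0, 12], [0, 0, 0]],
    [[0, 0, 50], [0, 0, 0.1]],
    [[0, 0, 95], [0, 0, 0.26]],
    [[-3, 8, 130], [0, 0, 0.43]],
    [[-9, 28, 135], [0, 0, 0.6]],
    [[-18, 57, 135], [0, 0, 0.77]],
    [[-28, 90, 135], [0, 0, 0.94]],
    [[-38, 123, 135], [0, 0, 1.11]],
    [[-48, 156, 135], [0, 0, 1.28]],
    [[-58, 187, 135], [0, 0, 1.44]],
    [[-66, 212, 135], [0, 0, 1.57]],
    [[-69, 222.3, 135], [0, 0, 1.601]]
  ]
}}

```text
clock: 49.2
position: [0.5634, 0.0429, 0.1742]
tool_rot: [-3.141, -0.001, 0.963]
force: [1.0, -0.6, -1.7]
grip_width: 0.0062
```

Call:
{"fn": "move_arm", "kwargs": {
  "motion": [
    [[0, 0, -15], [0, 0, 0]],
    [[0, 0, -35], [0, 0, 0]],
    [[0, 0, -50], [0, 0, 0]],
    [[0, 0, -55], [0, 0, 0]],
    [[0, 0, -55], [0, 0, 0]]
  ]
}}

```text
clock: 49.82
position: [0.5638, 0.0412, 0.1182]
tool_rot: [-3.141, 0.001, 0.96]
force: [1.4, -0.2, -2.2]
grip_width: 0.006
```

```bash
python3 st.py;python3 chk.py pics/h6.png h 1 AB
```

```text
49.83 [563.8   41.23 118.24] [-3.1414e+00  7.0000e-04  9.6000e-01] F [ 1.4 -0.2 -2.2] M [-0.02  0.03  0.01] w 6.0
[-0.618  0.726  0.65   1.893 -0.637  0.741 -0.212]
A [0.6353 0.028  1.7458 0.012 ]
B [0.6206 0.1107 1.7458 0.012 ]
C [0.5638 0.0417 4.8874 0.012 ]
D [0.5491 0.1244 4.8874 0.012 ]
```

View pics/h6.png

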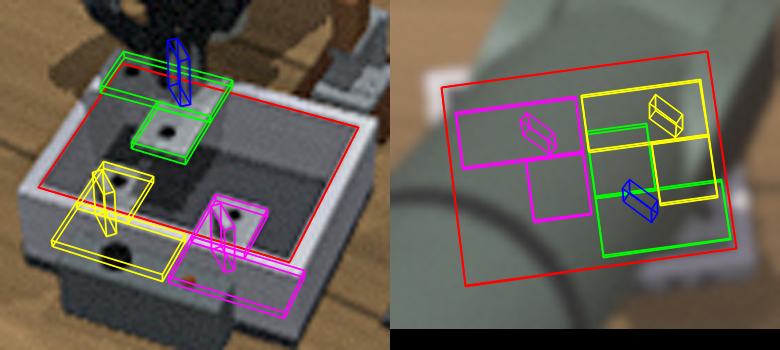

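Call:
{"fn": "move_arm", "kwargs": {
  "motion": [
    [[0, 0, -15], [0, 0, 0]],
    [[0, 0, -30], [0, 0, 0]],
    [[0, 0, -45], [0, 0, 0]],
    [[0, 0, -55], [0, 0, 0]],
    [[0, 0, -60], [0, 0, 0]],
    [[0, 0, -63], [0, 0, 0]],
    [[0, 0, -63], [0, 0, 0]]
  ]
}}

```text
clock: 50.8
position: [0.5639, 0.0417, 0.0557]
tool_rot: [3.141, -0.0, 0.961]
force: [0.1, 0.1, -1.9]
grip_width: 0.006
```

```bash
python3 st.py
```

```text
50.8 [563.89  41.68  55.67] [ 3.1415e+00 -1.0000e-04  9.6070e-01] F [ 0.1  0.1 -1.9] M [ 0.07 -0.03 -0.08] w 6.0
[-0.559  0.812  0.559  1.91  -0.715  0.627 -0.15 ]
```

Call:
{"fn": "move_arm", "kwargs": {
  "motion": [
    [[0, 0, -2], [0, 0, 0]],
    [[0, 0, -3.5], [0, 0, 0]],
    [[0, 0, -4.2], [0, 0, 0]],
    [[0, 0, -4.8], [0, 0, 0]],
    [[0, 0, -4.8], [0, 0, 0]]
  ]
}}

```text
clock: 51.42
position: [0.5638, 0.0417, 0.0512]
tool_rot: [-3.141, -0.0, 0.961]
force: [-2.9, 0.1, 6.5]
grip_width: 0.0062
```

```bash
python3 st.py
```

```text
51.42 [563.82  41.73  51.18] [-3.1414e+00 -4.0000e-04  9.6070e-01] F [-2.9  0.1  6.5] M [0.11 0.63 0.  ] w 6.2
[-0.554  0.819  0.552  1.911 -0.721  0.62  -0.146]
```

Call:
{"fn": "move_arm", "kwargs": {
  "motion": [
    [[0, 0, 0], [0, 0, 0]],
    [[0, 0, 0], [0, 0, 0]],
    [[0, 0, 0], [0, 0, 0]],
    [[0, 0, 15], [0, 0, 0]],
    [[0, 0, 45], [0, 0, 0]],
    [[0, 0, 90], [0, 0, 0]],
    [[0, 0, 120], [0, 0, 0.1]],
    [[0, -20, 130], [0, 0, 0.25]],
    [[0, -60, 130], [0, 0, 0.42]],
    [[5, -110, 130], [0, 0, 0.6]],
    [[10, -160, 130], [0, 0, 0.78]],
    [[15, -200, 130], [0, 0, 0.96]]
  ],
  "jaw": 22
}}

```text
clock: 52.92
position: [0.5786, -0.1608, 0.1819]
tool_rot: [3.141, 0.001, 1.925]
force: [1.0, 0.6, -0.1]
grip_width: 0.0223
```

```bash
python3 st.py;python3 chk.py pics/h7.png - 0 ABC;  python3 fitall.py FL.pkl b3; python3 -c "
import pickle,cv2
F=pickle.load(open('FL.pkl','rb'))
cv2.imwrite('pics/g12.png',F['scene']['frame'][120:280,140:400,::-1].repeat(3,0).repeat(3,1))"
```

```text
52.92 [ 578.6  -160.76  181.93] [3.1413e+00 1.1000e-03 1.9252e+00] F [ 1.   0.6 -0.1] M [-0.02  0.    0.01] w 22.3
[-0.131  0.615  0.448  1.754 -0.338  0.849  0.826]
A [0.6353 0.028  1.7458 0.012 ]
B [0.6206 0.1107 1.7458 0.012 ]
C [0.5638 0.0417 4.8874 0.012 ]
D [0.5491 0.1244 4.8874 0.012 ]
b3 [ 0.625  -0.3408  0.8633] 553 scene [ 0.6242 -0.341   0.8517] top [ 0.6252 -0.3408  0.8657]
```

View pics/h7.png

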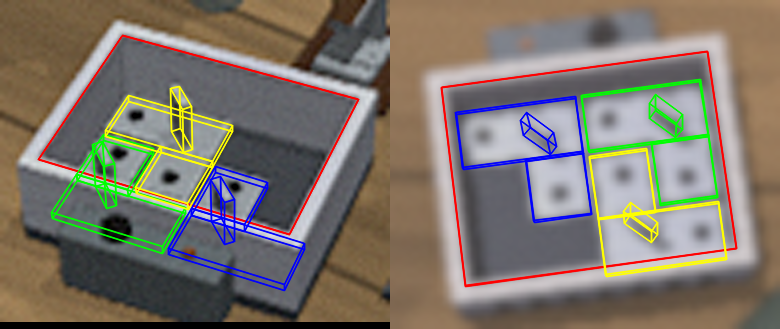

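View pics/g12.png

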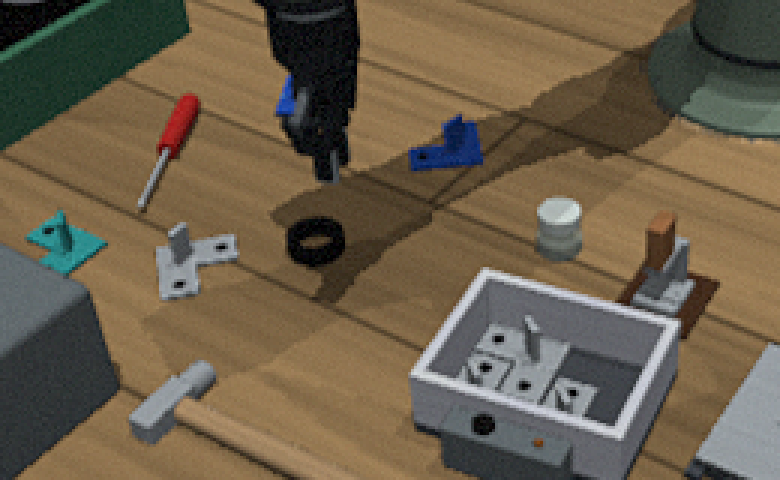

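Call:
{"fn": "move_arm", "kwargs": {
  "motion": [
    [[4, -18, 0], [0, 0, 0.17]],
    [[11, -45, 0], [0, 0, 0.34]],
    [[19, -75, 0], [0, 0, 0.51]],
    [[27, -107, 0], [0, 0, 0.68]],
    [[34, -138, 0], [0, 0, 0.85]],
    [[41, -164, 0], [0, 0, 1.02]],
    [[45.5, -182.7, 0], [0, 0, 1.19]],
    [[45.5, -182.7, -15], [0, 0, 1.292]],
    [[45.5, -182.7, -50], [0, 0, 1.292]],
    [[45.5, -182.7, -85], [0, 0, 1.292]],
    [[45.5, -182.7, -85], [0, 0, 1.292]]
  ],
  "jaw": 40
}}

```text
clock: 54.4
position: [0.6231, -0.3401, 0.0942]
tool_rot: [3.14, -0.004, -3.071]
force: [-0.4, -0.2, 1.0]
grip_width: 0.0398
```

```bash
python3 st.py; python3 - <<'E'
from h import *
F={n:grab_frame(n) for n in ["scene","top"]}
def crop(P,h):
    q=proj(F["scene"],[P])[0].astype(int); return F["scene"]["frame"][q[1]-h:q[1]+h,q[0]-h:q[0]+h,::-1]
a=crop([.6243,-.341,.05],40)
cv2.imwrite("pics/g13.png",cv2.resize(a,(480,480),interpolation=cv2.INTER_CUBIC))
E
```

```text
54.4 [ 623.13 -340.05   94.16] [ 3.1404 -0.0041 -3.0709] F [-0.4 -0.2  1. ] M [0.02 0.04 0.05] w 39.8
[ 0.366  0.84   0.084  1.461 -0.082  0.849  2.119]
```

View pics/g13.png

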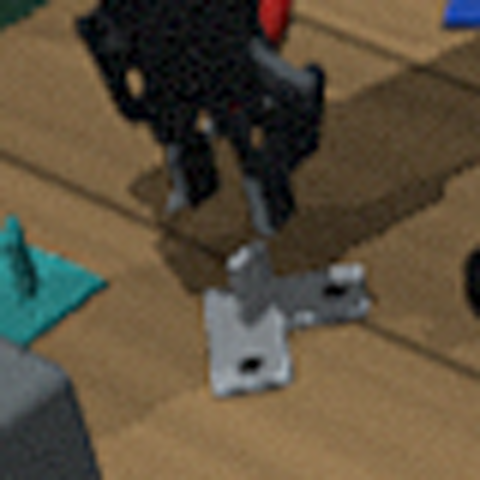

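```bash
python3 - <<'E'
from wire import *
F={n:grab_frame(n) for n in ["scene","top"]}
s=fit({"scene":F["scene"]},bracket,np.array([.6243,-.341,.857]),np.array([.003,.003,.05]),pad=3); print(s)
o=observe();P=o["position"]
tip=[P[0],P[1],o["tool_rot"][2],P[2]]
pads=box(-11,11,20,34,-25,0,'a')+box(-11,11,-34,-20,-25,0,'b')
wire(F,"scene",bracket([.6243,-.341,.857])+[world(pads,tip)],"pics/w20.png",pad=6)
E
```

```text
(array([ 0.62484427, -0.33992448,  0.87093229]), np.float64(781.0062323310428))
```

View pics/w20.png

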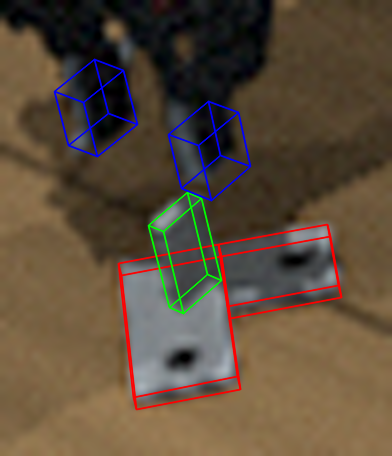

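Call:
{"fn": "move_arm", "kwargs": {
  "motion": [
    [[0, 0, -20], [0, 0, 0]],
    [[0, 0, -42], [0, 0, 0]],
    [[0, 0, -57], [0, 0, 0]],
    [[0, 0, -57], [0, 0, 0]],
    [[0, 0, -57], [0, 0, 0]]
  ]
}}

```text
clock: 55.22
position: [0.6245, -0.3412, 0.0391]
tool_rot: [-3.141, 0.0, -3.071]
force: [0.6, -0.6, 0.6]
grip_width: 0.0399
```

Call:
{"fn": "move_arm", "kwargs": {
  "motion": [
    [[0, 0, 0], [0, 0, 0]],
    [[0, 0, 0], [0, 0, 0]],
    [[0, 0, 0], [0, 0, 0]],
    [[0, 0, 0], [0, 0, 0]],
    [[0, 0, 0], [0, 0, 0]],
    [[0, 0, 0], [0, 0, 0]]
  ],
  "jaw": 0
}}

```text
clock: 55.98
position: [0.6246, -0.3412, 0.0395]
tool_rot: [-3.141, 0.001, -3.07]
force: [-1.4, 1.2, 6.1]
grip_width: 0.006
```

```bash
python3 st.py
```

```text
55.98 [ 624.63 -341.15   39.48] [-3.1412e+00  8.0000e-04 -3.0704e+00] F [-1.4  1.2  6.1] M [ 0.07  0.22 -0.01] w 6.0
[ 0.373  0.912  0.075  1.471 -0.086  0.761  2.123]
```

Call:
{"fn": "move_arm", "kwargs": {
  "motion": [
    [[0, 0, 12], [0, 0, 0]],
    [[0, 0, 50], [0, 0, -0.1]],
    [[0, 0, 95], [0, 0, -0.25]],
    [[-2, 12, 130], [0, 0, -0.4]],
    [[-7, 42, 135], [0, 0, -0.56]],
    [[-13, 82, 135], [0, 0, -0.73]],
    [[-20, 125, 135], [0, 0, -0.9]],
    [[-27, 168, 135], [0, 0, -1.07]],
    [[-34, 211, 135], [0, 0, -1.24]],
    [[-41, 254, 135], [0, 0, -1.41]],
    [[-48, 297, 135], [0, 0, -1.58]],
    [[-55, 340, 135], [0, 0, -1.75]]
  ]
}}

```text
clock: 57.48
position: [0.569, 0.0006, 0.1744]
tool_rot: [3.141, -0.001, 1.457]
force: [0.9, 0.2, -1.3]
grip_width: 0.0059
```

Call:
{"fn": "move_arm", "kwargs": {
  "motion": [
    [[-7, 43, 0], [0, 0, -0.17]],
    [[-13, 81, 0], [0, 0, -0.33]],
    [[-18, 110, 0], [0, 0, -0.46]],
    [[-20.2, 125.4, 0], [0, 0, -0.502]],
    [[-20.2, 125.4, -15], [0, 0, -0.502]],
    [[-20.2, 125.4, -40], [0, 0, -0.502]],
    [[-20.2, 125.4, -52], [0, 0, -0.502]],
    [[-20.2, 125.4, -55], [0, 0, -0.502]],
    [[-20.2, 125.4, -55], [0, 0, -0.502]],
    [[-20.2, 125.4, -55], [0, 0, -0.502]]
  ]
}}

```text
clock: 58.72
position: [0.5495, 0.1243, 0.1194]
tool_rot: [3.141, -0.001, 0.961]
force: [-0.3, -0.9, -2.0]
grip_width: 0.0059
```

```bash
python3 st.py;python3 chk.py pics/h8.png h 1 BC
```

```text
58.73 [549.46 124.35 119.37] [ 3.1411e+00 -8.0000e-04  9.6070e-01] F [-0.3 -0.9 -2. ] M [ 0.02  0.06 -0.02] w 5.9
[-0.778  0.726  0.665  1.899 -0.651  0.744 -0.347]
A [0.6353 0.028  1.7458 0.012 ]
B [0.6206 0.1107 1.7458 0.012 ]
C [0.5638 0.0417 4.8874 0.012 ]
D [0.5491 0.1244 4.8874 0.012 ]
```

View pics/h8.png

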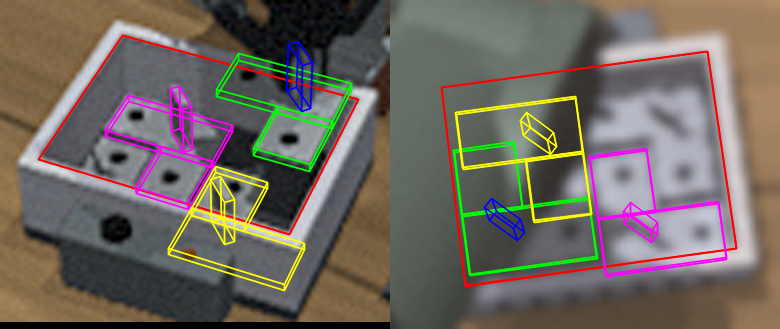

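Call:
{"fn": "move_arm", "kwargs": {
  "motion": [
    [[0, 0, -15], [0, 0, 0]],
    [[0, 0, -30], [0, 0, 0]],
    [[0, 0, -45], [0, 0, 0]],
    [[0, 0, -55], [0, 0, 0]],
    [[0, 0, -60], [0, 0, 0]],
    [[0, 0, -62.5], [0, 0, 0]],
    [[0, 0, -62.5], [0, 0, 0]]
  ]
}}

```text
clock: 59.7
position: [0.5492, 0.1244, 0.0564]
tool_rot: [3.141, -0.0, 0.961]
force: [-0.1, -1.2, -1.7]
grip_width: 0.0061
```

```bash
python3 st.py
```

```text
59.7 [549.25 124.39  56.44] [ 3.1414e+00 -2.0000e-04  9.6070e-01] F [-0.1 -1.2 -1.7] M [-0.01  0.01  0.01] w 6.1
[-0.717  0.813  0.572  1.917 -0.731  0.631 -0.284]
```

Call:
{"fn": "move_arm", "kwargs": {
  "motion": [
    [[0, 0, -2], [0, 0, 0]],
    [[0, 0, -3.5], [0, 0, 0]],
    [[0, 0, -4.5], [0, 0, 0]],
    [[0, 0, -5.2], [0, 0, 0]],
    [[0, 0, -5.2], [0, 0, 0]]
  ]
}}

```text
clock: 60.32
position: [0.5491, 0.1244, 0.0514]
tool_rot: [-3.141, -0.0, 0.961]
force: [-3.2, -0.5, 6.6]
grip_width: 0.0062
```

```bash
python3 st.py
```

```text
60.33 [549.11 124.42  51.41] [-3.1414e+00 -3.0000e-04  9.6070e-01] F [-3.2 -0.5  6.6] M [-0.02  0.59  0.  ] w 6.2
[-0.712  0.82   0.564  1.918 -0.737  0.622 -0.279]
```

Call:
{"fn": "move_arm", "kwargs": {
  "motion": [
    [[0, 0, 0], [0, 0, 0]],
    [[0, 0, 0], [0, 0, 0]],
    [[0, 0, 0], [0, 0, 0]],
    [[0, 0, 15], [0, 0, 0]],
    [[0, 0, 45], [0, 0, 0]],
    [[0, 0, 90], [0, 0, 0]],
    [[0, 0, 130], [0, 0, 0.15]],
    [[0, 0, 155], [0, 0, 0.32]],
    [[0, -20, 160], [0, 0, 0.49]],
    [[0, -55, 160], [0, 0, 0.66]],
    [[0, -100, 160], [0, 0, 0.83]],
    [[0, -150, 160], [0, 0, 1.0]]
  ],
  "jaw": 22
}}

```text
clock: 61.82
position: [0.549, -0.0268, 0.2121]
tool_rot: [3.141, 0.0, 1.967]
force: [0.9, -0.7, -0.4]
grip_width: 0.022
```

```bash
python3 st.py;python3 chk.py pics/h9.png - 0 ABCD; python3 -c "
import pickle,cv2
F=pickle.load(open('FL.pkl','rb'))
cv2.imwrite('pics/g14.png',F['scene']['frame'][120:320,140:500,::-1].repeat(2,0).repeat(2,1))"
```

```text
61.83 [549.   -26.84 212.13] [3.1409e+00 5.0000e-04 1.9669e+00] F [ 0.9 -0.7 -0.4] M [-0.01 -0.06  0.03] w 22.0
[-0.424  0.506  0.508  1.865 -0.319  0.85   0.64 ]
A [0.6353 0.028  1.7458 0.012 ]
B [0.6206 0.1107 1.7458 0.012 ]
C [0.5638 0.0417 4.8874 0.012 ]
D [0.5491 0.1244 4.8874 0.012 ]
```

View pics/h9.png

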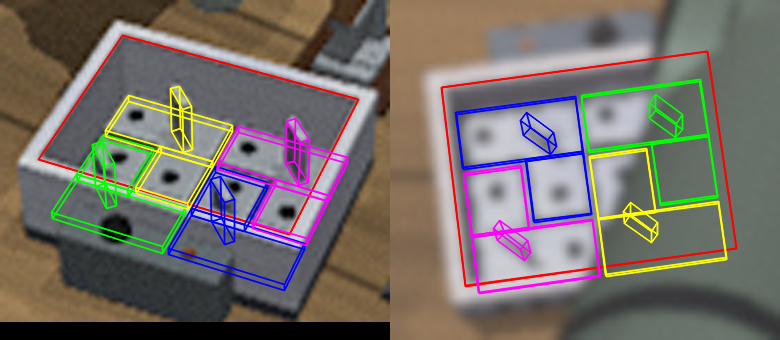

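View pics/g14.png

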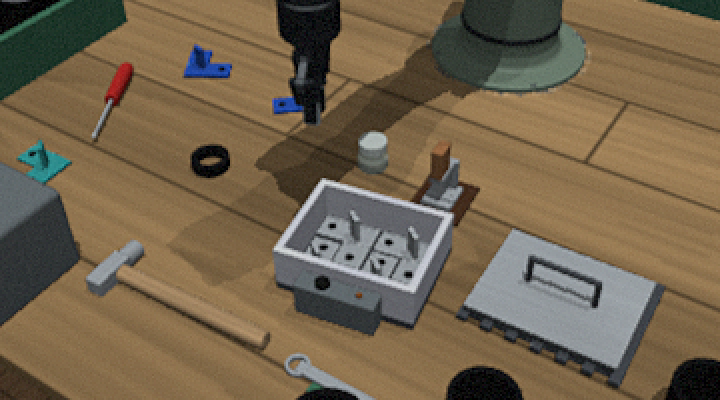

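Call:
{"fn": "move_arm", "kwargs": {
  "motion": [
    [[-10, 10, 0], [0, 0, 0.16]],
    [[-28, 29, 0], [0, 0, 0.33]],
    [[-48, 49, 0], [0, 0, 0.5]],
    [[-68, 70, 0], [0, 0, 0.67]],
    [[-88, 90, 0], [0, 0, 0.84]],
    [[-106, 109, 0], [0, 0, 1.01]],
    [[-117, 120, 0], [0, 0, 1.17]],
    [[-120, 123, 0], [0, 0, 1.276]],
    [[-120, 123, -20], [0, 0, 1.276]],
    [[-120, 123, -55], [0, 0, 1.276]],
    [[-120, 123, -70], [0, 0, 1.276]],
    [[-120, 123, -70], [0, 0, 1.276]]
  ],
  "jaw": 60
}}

```text
clock: 63.42
position: [0.4287, 0.0972, 0.1409]
tool_rot: [-3.141, -0.001, -3.047]
force: [0.3, -0.8, 0.5]
grip_width: 0.06
```

```bash
python3 st.py; python3 - <<'E'
from h import *
F={n:grab_frame(n) for n in ["scene","top"]}
def crop(P,h):
    q=proj(F["scene"],[P])[0].astype(int); return F["scene"]["frame"][q[1]-h:q[1]+h,q[0]-h:q[0]+h,::-1]
a=crop([.429,.0974,.1],45)
cv2.imwrite("pics/g15.png",cv2.resize(a,(480,480),interpolation=cv2.INTER_CUBIC))
E
```

```text
63.42 [428.74  97.15 140.94] [-3.1406e+00 -1.3000e-03 -3.0473e+00] F [ 0.3 -0.8  0.5] M [-0.03 -0.03 -0.01] w 60.0
[-0.476  0.429  0.149  2.178 -0.119  0.543  1.427]
```

View pics/g15.png

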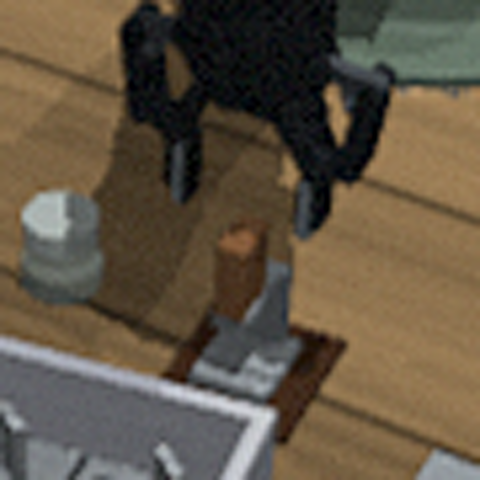

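Call:
{"fn": "move_arm", "kwargs": {
  "motion": [
    [[0, 0, -18], [0, 0, 0]],
    [[0, 0, -36], [0, 0, 0]],
    [[0, 0, -46], [0, 0, 0]],
    [[0, 0, -46], [0, 0, 0]],
    [[0, 0, -46], [0, 0, 0]]
  ]
}}

```text
clock: 64.15
position: [0.4294, 0.0975, 0.0958]
tool_rot: [3.141, 0.001, -3.047]
force: [0.3, 1.1, 0.7]
grip_width: 0.0602
```

Call:
{"fn": "move_arm", "kwargs": {
  "motion": [
    [[0, 0, 0], [0, 0, 0]],
    [[0, 0, 0], [0, 0, 0]],
    [[0, 0, 0], [0, 0, 0]],
    [[0, 0, 0], [0, 0, 0]],
    [[0, 0, 0], [0, 0, 0]],
    [[0, 0, 0], [0, 0, 0]],
    [[0, 0, 0], [0, 0, 0]]
  ],
  "jaw": 5,
  "grip_force": 90
}}

```text
clock: 65.03
position: [0.4293, 0.0974, 0.0955]
tool_rot: [3.141, 0.0, -3.047]
force: [-2.2, -0.5, 9.7]
grip_width: 0.0173
```

```bash
python3 st.py
```

```text
65.03 [429.28  97.36  95.47] [ 3.1415e+00  5.0000e-04 -3.0466e+00] F [-2.2 -0.5  9.7] M [-0.18  0.35  0.02] w 17.3
[-0.45   0.522  0.118  2.202 -0.143  0.424  1.449]
```

Call:
{"fn": "move_arm", "kwargs": {
  "motion": [
    [[0, 0, 15], [0, 0, 0]],
    [[0, 0, 50], [0, 0, 0]],
    [[0, 0, 95], [0, 0, 0]],
    [[0, 0, 130], [0, 0, 0]],
    [[3, 15, 140], [0, 0, -0.005]],
    [[8, 45, 140], [0, 0, -0.015]],
    [[14, 83, 140], [0, 0, -0.025]],
    [[21, 122, 140], [0, 0, -0.035]],
    [[28, 161, 140], [0, 0, -0.045]],
    [[34, 195, 140], [0, 0, -0.055]],
    [[38, 217, 140], [0, 0, -0.061]],
    [[38.7, 222.5, 140], [0, 0, -0.061]]
  ]
}}

```text
clock: 66.53
position: [0.4674, 0.3209, 0.2346]
tool_rot: [-3.141, -0.001, -3.106]
force: [-1.0, -0.6, -2.3]
grip_width: 0.017
```

Call:
{"fn": "move_arm", "kwargs": {
  "motion": [
    [[0, 0, -20], [0, 0, 0]],
    [[0, 0, -55], [0, 0, 0]],
    [[0, 0, -85], [0, 0, 0]],
    [[0, 0, -102], [0, 0, 0]],
    [[0, 0, -108.5], [0, 0, 0]],
    [[0, 0, -108.5], [0, 0, 0]],
    [[0, 0, -108.5], [0, 0, 0]]
  ]
}}

```text
clock: 67.4
position: [0.4682, 0.3201, 0.1275]
tool_rot: [3.141, 0.001, -3.108]
force: [0.8, 0.6, -2.2]
grip_width: 0.0172
```

```bash
python3 st.py; python3 - <<'E'
from wire import *
from lf2 import mk
F={n:grab_frame(n) for n in ["scene","top"]}
o=observe();P=o["position"];L=mk(22)
p=[.5128,.3214,.034,.02]; l=[P[0],P[1],o["tool_rot"][2]+np.pi,P[2]-.0895]
wire(F,"scene",lidp(p)+[world(L[0],l),world(box(-90,90,-106,106,0,12,'t'),[.513,.3215,.034])],"pics/w21.png",pad=10)
g=F["scene"]
wire(F,"scene",[[(x[:1].repeat(4,0),c,n) for x,c,n in q] for q in lidp(p)],"pics/w22.png",pad=30)
E
```

```text
67.4 [468.21 320.12 127.5 ] [ 3.1408e+00  1.1000e-03 -3.1075e+00] F [ 0.8  0.6 -2.2] M [-0.06 -0.06 -0.01] w 17.2
[-0.79   0.605  0.12   1.866 -0.109  0.675  0.999]
```

View pics/w21.png

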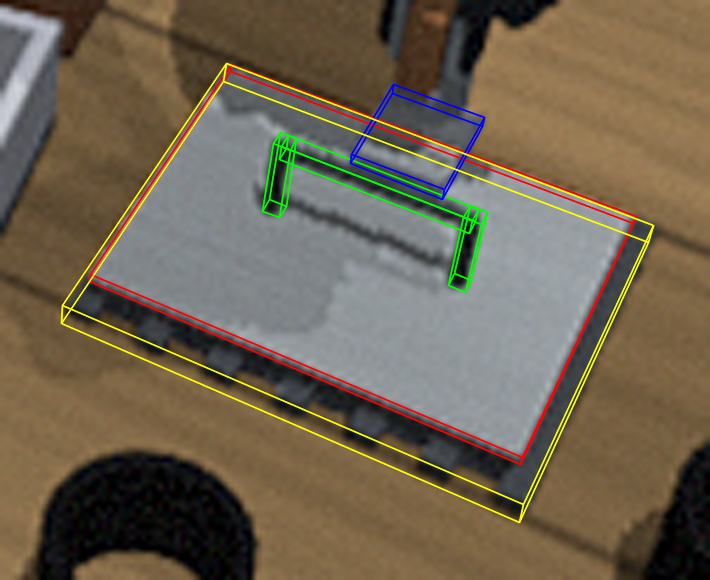

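View pics/w22.png

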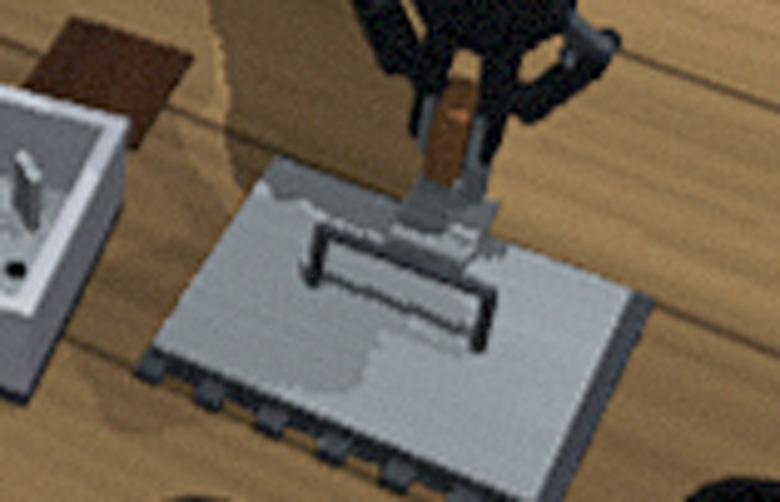

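Call:
{"fn": "move_arm", "kwargs": {
  "motion": [
    [[10, 0.3, 0], [0, 0, 0]],
    [[22, 0.7, 0], [0, 0, 0]],
    [[34, 1.1, 0], [0, 0, 0]],
    [[42, 1.4, 0], [0, 0, 0]],
    [[45, 1.5, 0], [0, 0, 0]],
    [[45, 1.5, 0], [0, 0, 0]],
    [[45, 1.5, 0], [0, 0, 0]]
  ]
}}

```text
clock: 68.38
position: [0.5125, 0.3215, 0.1266]
tool_rot: [-3.142, -0.0, -3.107]
force: [-0.2, -0.3, -2.2]
grip_width: 0.0165
```

Call:
{"fn": "move_arm", "kwargs": {
  "motion": [
    [[0, 0, 8], [0, 0, 0]],
    [[0, 0, 13], [0, 0, 0]],
    [[0, 0, 16], [0, 0, 0]],
    [[0, 0, 18], [0, 0, 0]],
    [[0, 0, 20], [0, 0, 0]],
    [[0, 0, 22], [0, 0, 0]],
    [[0, 0, 24], [0, 0, 0]],
    [[0, 0, 26], [0, 0, 0]],
    [[0, 0, 28], [0, 0, 0]],
    [[0, 0, 30], [0, 0, 0]],
    [[0, 0, 30], [0, 0, 0]]
  ]
}}

```text
clock: 69.75
position: [0.5129, 0.3214, 0.1568]
tool_rot: [3.141, 0.0, -3.107]
force: [-0.0, -0.6, -8.3]
grip_width: 0.0168
```

```bash
python3 st.py; cat > lw.py <<'E'
from wire import *
import sys
F={n:grab_frame(n) for n in ["scene","top"]}
pickle.dump(F,open("FL.pkl","wb"))
o=observe();P=o["position"]
p=[P[0],P[1],o["tool_rot"][2]+np.pi,P[2]-.0895-.035]; print(p)
OVN=[.5922,.0762,.175,0]
g=lidp(p)
if len(sys.argv)>2: g+=[world(box(-75,75,-96,96,0,70,'i'),OVN)]
wire(F,"scene",g,sys.argv[1],pad=12)
E
python3 lw.py pics/w23.png
```

```text
69.75 [512.88 321.44 156.77] [ 3.1414e+00  2.0000e-04 -3.1074e+00] F [-0.  -0.6 -8.3] M [ 0.03 -0.04 -0.02] w 16.8
[-0.745  0.614  0.128  1.746 -0.104  0.788  1.038]
[np.float64(0.5127949034066429), np.float64(0.3214028968844356), np.float64(0.03416681595937776), np.float64(0.032085868998211226)]
```

View pics/w23.png

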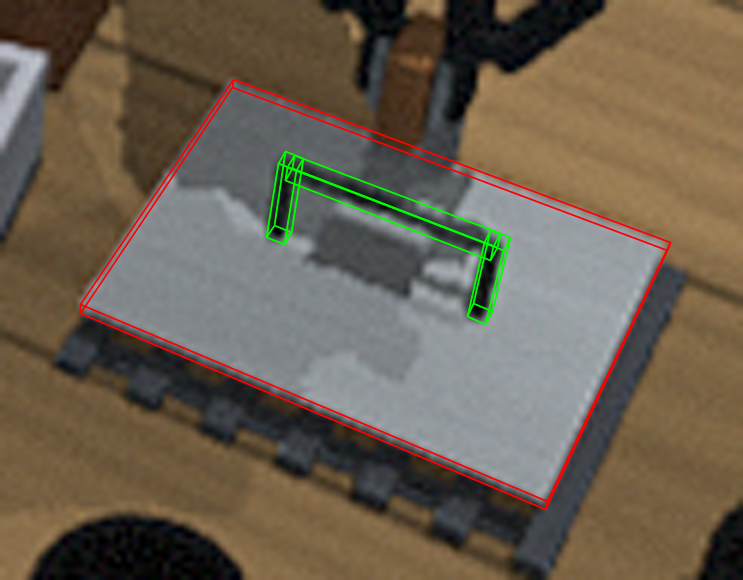

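Call:
{"fn": "move_arm", "kwargs": {
  "motion": [
    [[0, 0, 4], [0, 0, 0]],
    [[0, 0, 14], [0, 0, 0]],
    [[0, 0, 30], [0, 0, 0]],
    [[0, 0, 50], [0, 0, 0]],
    [[0, 0, 70], [0, 0, 0]],
    [[0, 0, 88], [0, 0, 0]],
    [[0, 0, 102], [0, 0, 0]],
    [[1, -3, 111], [0, 0, 0.002]],
    [[3, -9, 116], [0, 0, 0.005]],
    [[6, -18, 118], [0, 0, 0.01]],
    [[10, -31, 118], [0, 0, 0.018]],
    [[15, -47, 118], [0, 0, 0.027]]
  ]
}}

```text
clock: 71.35
position: [0.528, 0.2731, 0.2742]
tool_rot: [-3.141, -0.0, -3.08]
force: [1.1, -0.1, -8.0]
grip_width: 0.0171
```

Call:
{"fn": "move_arm", "kwargs": {
  "motion": [
    [[6, -19, 0], [0, 0, 0.011]],
    [[12, -38, 0], [0, 0, 0.022]],
    [[18, -57, 0], [0, 0, 0.033]],
    [[24, -76, 0], [0, 0, 0.044]],
    [[30, -95, 0], [0, 0, 0.055]],
    [[36, -114, 0], [0, 0, 0.066]],
    [[42, -133, 0], [0, 0, 0.077]],
    [[48, -151, 0], [0, 0, 0.088]],
    [[53, -167, 0], [0, 0, 0.097]],
    [[57, -180, 0], [0, 0, 0.105]],
    [[60, -189, 0], [0, 0, 0.11]],
    [[62, -195, 0], [0, 0, 0.114]]
  ]
}}

```text
clock: 72.85
position: [0.5899, 0.0789, 0.2745]
tool_rot: [3.142, -0.0, -2.966]
force: [-0.3, 0.2, -8.0]
grip_width: 0.0171
```

Call:
{"fn": "move_arm", "kwargs": {
  "motion": [
    [[0.7, -2, 0], [0, 0, 0.001]],
    [[1, -2.5, 0], [0, 0, 0.001]],
    [[1, -2.5, -8], [0, 0, 0.001]],
    [[1, -2.5, -20], [0, 0, 0.001]],
    [[1, -2.5, -32], [0, 0, 0.001]],
    [[1, -2.5, -42], [0, 0, 0.001]],
    [[1, -2.5, -50], [0, 0, 0.001]],
    [[1, -2.5, -54], [0, 0, 0.001]],
    [[1, -2.5, -55], [0, 0, 0.001]],
    [[1, -2.5, -55], [0, 0, 0.001]]
  ]
}}

```text
clock: 74.1
position: [0.591, 0.0769, 0.2198]
tool_rot: [3.142, 0.0, -2.965]
force: [-0.8, 0.4, -8.2]
grip_width: 0.0166
```

```bash
python3 st.py; python3 lw.py pics/w24.png o
```

```text
74.1 [590.96  76.91 219.82] [ 3.1416e+00  4.0000e-04 -2.9655e+00] F [-0.8  0.4 -8.2] M [-0.   -0.04  0.03] w 16.6
[-0.34   0.521  0.159  1.724 -0.1    0.904  1.607]
[np.float64(0.5909615776296249), np.float64(0.07692167527625525), np.float64(0.17617517413927564), np.float64(0.09539786379618154)]
```

View pics/w24.png

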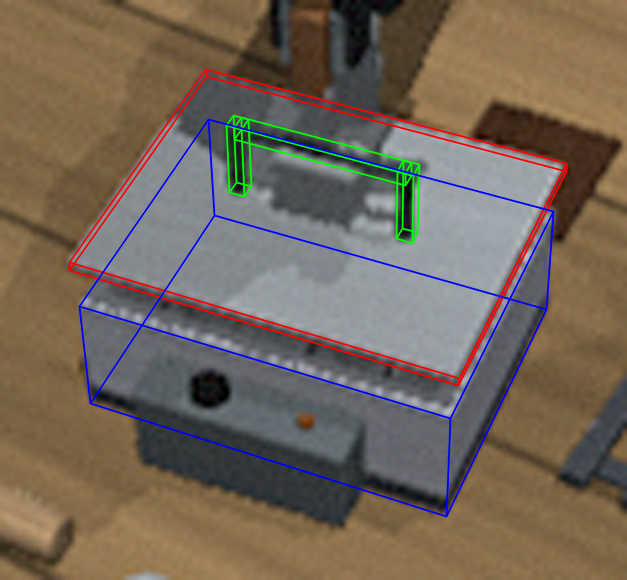

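Call:
{"fn": "move_arm", "kwargs": {
  "motion": [
    [[0, 0, -4], [0, 0, 0]],
    [[0, 0, -9], [0, 0, 0]],
    [[0, 0, -13], [0, 0, 0]],
    [[0, 0, -15], [0, 0, 0]],
    [[0, 0, -16.5], [0, 0, 0]],
    [[0, 0, -18], [0, 0, 0]],
    [[0, 0, -19.5], [0, 0, 0]],
    [[0, 0, -21], [0, 0, 0]],
    [[0, 0, -21], [0, 0, 0]]
  ]
}}

```text
clock: 75.32
position: [0.5908, 0.0769, 0.1985]
tool_rot: [-3.142, -0.0, -2.965]
force: [-0.0, 0.2, -8.5]
grip_width: 0.0171
```

```bash
python3 st.py
```

```text
75.33 [590.77  76.88 198.49] [-3.1416e+00 -2.0000e-04 -2.9655e+00] F [-0.   0.2 -8.5] M [ 0.03 -0.03  0.04] w 17.1
[-0.336  0.547  0.153  1.742 -0.105  0.861  1.611]
```

Call:
{"fn": "move_arm", "kwargs": {
  "motion": [
    [[0, 0, -1], [0, 0, 0]],
    [[0, 0, -2], [0, 0, 0]],
    [[0, 0, -3], [0, 0, 0]],
    [[0, 0, -4], [0, 0, 0]],
    [[0, 0, -5], [0, 0, 0]],
    [[0, 0, -6], [0, 0, 0]],
    [[0, 0, -8], [0, 0, 0]],
    [[0, 0, -8], [0, 0, 0]]
  ]
}}

```text
clock: 76.32
position: [0.5908, 0.0769, 0.1905]
tool_rot: [-3.142, -0.0, -2.965]
force: [-0.6, 0.5, -2.8]
grip_width: 0.017
```

```bash
python3 st.py; python3 - <<'E'
from wire import *
F={n:grab_frame(n) for n in ["scene","top"]}
wire(F,"scene",ovenlid(np.array([.5918,.0765,.175])),"pics/w25.png",pad=12)
E
```

```text
76.33 [590.79  76.94 190.49] [-3.1416e+00 -1.0000e-04 -2.9654e+00] F [-0.6  0.5 -2.8] M [0.05 0.02 0.03] w 17.0
[-0.334  0.557  0.151  1.748 -0.107  0.844  1.613]
```

View pics/w25.png

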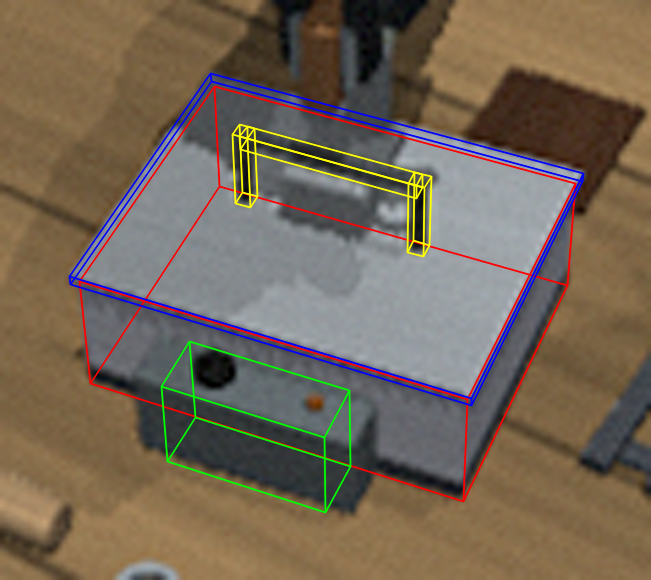

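Call:
{"fn": "move_arm", "kwargs": {
  "motion": [
    [[0, 0, -5], [0, 0, 0]],
    [[0, 0, -11], [0, 0, 0]],
    [[0, 0, -14], [0, 0, 0]],
    [[0, 0, -14], [0, 0, 0]],
    [[-8, -1.4, -14], [0, 0, 0]],
    [[-20, -3.5, -14], [0, 0, 0]],
    [[-34, -6, -14], [0, 0, 0]],
    [[-48, -8.5, -14], [0, 0, 0]],
    [[-58, -10.3, -12], [0, 0, 0]],
    [[-62, -11, 5], [0, 0, 0]],
    [[-62, -11, 35], [0, 0, 0]],
    [[-62, -11, 55], [0, 0, 0]]
  ]
}}

```text
clock: 77.92
position: [0.5293, 0.0659, 0.2481]
tool_rot: [3.142, 0.002, -2.966]
force: [0.3, 0.1, -3.0]
grip_width: 0.0171
```

```bash
python3 st.py
```

```text
77.92 [529.33  65.92 248.07] [ 3.1415e+00  2.2000e-03 -2.9656e+00] F [ 0.3  0.1 -3. ] M [-0.05 -0.02  0.05] w 17.1
[-0.363  0.39   0.168  1.859 -0.081  0.897  1.591]
```

Call:
{"fn": "move_arm", "kwargs": {
  "motion": [
    [[-8, 2.5, 0], [0, 0, -0.01]],
    [[-26, 8, 0], [0, 0, -0.025]],
    [[-50, 16, 0], [0, 0, -0.045]],
    [[-74, 23.5, 0], [0, 0, -0.065]],
    [[-92, 29, 0], [0, 0, -0.08]],
    [[-99.8, 31.5, 0], [0, 0, -0.082]],
    [[-99.8, 31.5, -25], [0, 0, -0.082]],
    [[-99.8, 31.5, -65], [0, 0, -0.082]],
    [[-99.8, 31.5, -105], [0, 0, -0.082]],
    [[-99.8, 31.5, -132], [0, 0, -0.082]],
    [[-99.8, 31.5, -144], [0, 0, -0.082]],
    [[-99.8, 31.5, -146], [0, 0, -0.082]]
  ]
}}

```text
clock: 79.42
position: [0.429, 0.0973, 0.0994]
tool_rot: [-3.141, -0.001, -3.048]
force: [0.4, 0.5, -2.7]
grip_width: 0.0172
```

Call:
{"fn": "move_arm", "kwargs": {
  "motion": [
    [[0, 0, -1], [0, 0, 0]],
    [[0, 0, -2], [0, 0, 0]],
    [[0, 0, -3], [0, 0, 0]],
    [[0, 0, -3], [0, 0, 0]]
  ]
}}

```text
clock: 79.92
position: [0.4291, 0.0975, 0.0968]
tool_rot: [3.141, 0.0, -3.047]
force: [0.4, 0.9, -2.8]
grip_width: 0.0168
```

```bash
python3 st.py
```

```text
79.92 [429.1   97.45  96.77] [ 3.1415e+00  3.0000e-04 -3.0474e+00] F [ 0.4  0.9 -2.8] M [-0.06 -0.04 -0.03] w 16.8
[-0.441  0.518  0.106  2.201 -0.127  0.427  1.432]
```

Call:
{"fn": "move_arm", "kwargs": {
  "motion": [
    [[0, 0, -0.7], [0, 0, 0]],
    [[0, 0, -1.2], [0, 0, 0]],
    [[0, 0, -1.2], [0, 0, 0]]
  ]
}}

```text
clock: 80.3
position: [0.4291, 0.0974, 0.0955]
tool_rot: [-3.142, 0.0, -3.047]
force: [-1.9, -0.5, 2.3]
grip_width: 0.017
```

```bash
python3 st.py
```

```text
80.3 [429.08  97.38  95.49] [-3.1416e+00  1.0000e-04 -3.0475e+00] F [-1.9 -0.5  2.3] M [-0.05  0.12  0.02] w 17.0
[-0.44   0.521  0.105  2.202 -0.127  0.424  1.433]
```

Foot is on the plate; release and retreat clear.

Call:
{"fn": "move_arm", "kwargs": {
  "motion": [
    [[0, 0, 0], [0, 0, 0]],
    [[0, 0, 0], [0, 0, 0]],
    [[0, 0, 0], [0, 0, 0]],
    [[0, 0, 0], [0, 0, 0]],
    [[0, 0, 0], [0, 0, 0]],
    [[0, 0, 25], [0, 0, 0]],
    [[0, 0, 65], [0, 0, 0]],
    [[0, 0, 110], [0, 0, 0]],
    [[0, 10, 150], [0, 0, 0]],
    [[-5, 50, 160], [0, 0, 0]],
    [[-10, 105, 160], [0, 0, 0]],
    [[-15, 165, 160], [0, 0, 0]]
  ],
  "jaw": 50
}}

```text
clock: 81.8
position: [0.4138, 0.2638, 0.2558]
tool_rot: [3.141, 0.001, -3.049]
force: [0.7, 0.2, 0.8]
grip_width: 0.0503
```

Call:
{"fn": "move_arm", "kwargs": {
  "motion": [
    [[-10, 40, 0], [0, 0, 0]],
    [[-25, 85, 0], [0, 0, 0]],
    [[-45, 130, 0], [0, 0, 0]],
    [[-65, 170, 0], [0, 0, 0]],
    [[-75, 190, 0], [0, 0, 0]],
    [[-75, 190, 0], [0, 0, 0]],
    [[-75, 190, 0], [0, 0, 0]]
  ]
}}

```text
clock: 82.68
position: [0.3398, 0.4513, 0.2553]
tool_rot: [-3.141, 0.0, -3.049]
force: [-0.1, 0.5, -0.1]
grip_width: 0.0501
```

```bash
python3 st.py; python3 - <<'E'
from br import *
from lf2 import build
F={n:grab_frame(n) for n in ["scene","top"]}
pickle.dump(F,open("FE.pkl","wb"))
cv2.imwrite("pics/end.png",F["scene"]["frame"][:,:,::-1]); cv2.imwrite("pics/endt.png",F["top"]["frame"][130:300,170:500,::-1].repeat(2,0).repeat(2,1))
for n in F: print(n,fit({n:F[n]},ovenlid,np.array([.591,.0768,.176]),np.array([.003,.003,.03])))
E
```

```text
82.67 [339.81 451.3  255.33] [-3.1409e+00  2.0000e-04 -3.0488e+00] F [-0.1  0.5 -0.1] M [-0.04 -0.01  0.01] w 50.1
[-1.066  0.428  0.049  1.765 -0.024  0.95   0.656]
scene (array([0.58903577, 0.07638495, 0.1875361 ]), np.float64(330.6923147720306))
top (array([0.59131613, 0.07576687, 0.17160103]), np.float64(142.32795691704558))
```

View pics/end.png

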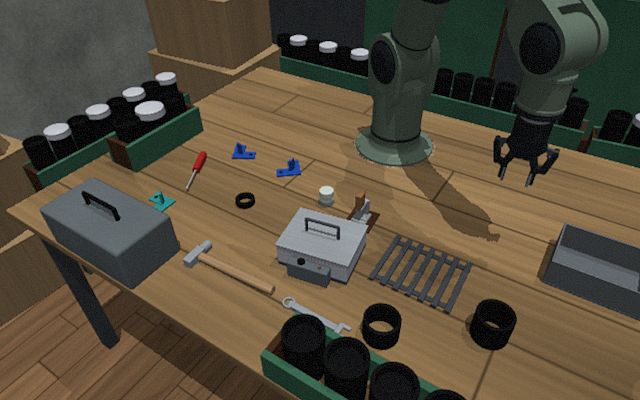

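View pics/endt.png

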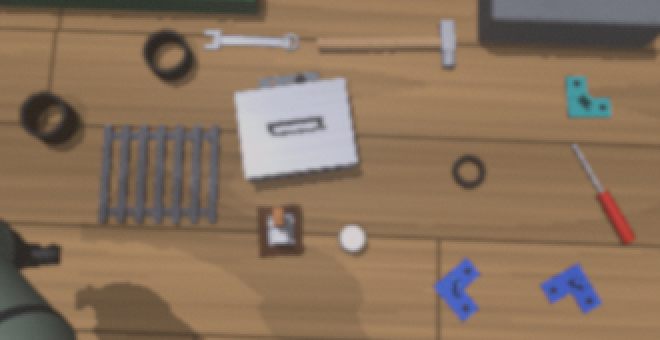

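```bash
python3 - <<'E'
from h import *
A=pickle.load(open("d0.pkl","rb"))["F"];B=pickle.load(open("FE.pkl","rb"))
a=A["scene"]["frame"][190:300,265:395,::-1];b=B["scene"]["frame"][190:300,265:395,::-1]
cv2.imwrite("pics/cmp.png",np.hstack([cv2.resize(x,(390,330)) for x in (a,b)]))
E
```

```text
(no output)
```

View pics/cmp.png

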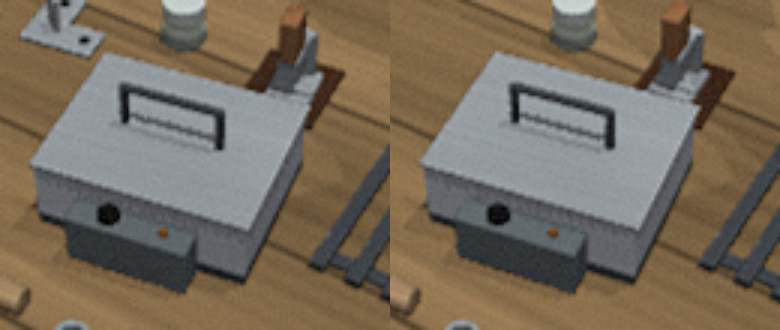

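The lid looks the same as at the start, and the lifter stands upright on its plate. Handing in.

```bash
python3 -c "
from workcell import *
print(job_done())"
```

```text
the job is handed in; nothing more can be done
None
```

The oven is loaded and the job is handed in, at about 83 s on the clock. The hand-in gives no verdict.

- **Lid off:** I hooked the lid with the lifter and carried it level to the trivet. I set it flat there, then parked the lifter.
- **Brackets:** All four grey L brackets lie nested on the oven floor. I probed the oven walls with the first bracket. That confirmed a 4 mm gap to the walls it sits beside, to within about 1 mm. The other three were placed from the camera measurements.
- **Lid back and lifter parked:** I put the lid back with the lifter. The lid ring went inside the walls without touching, and its weight came off the lifter at seating height. The lifter stands upright on its parking plate again.

**Last checks:**
- **Brackets:** The overlay of the brackets in the oven matched the plan, with no overlap.
- **Lid:** It looks the same as in the starting picture.
- **Bystanders:** The blue and turquoise look-alikes, jar, tape, tools and tubes look untouched.
- **Disagreement:** The two cameras' final fits of the lid differed by about 2 mm and 0.016 rad. That is the size of the calibration error, and the ring has 5 mm to spare.
- **Highest force:** The highest wrist reading I saw was about 25 N, when I first parked the lifter.

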